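# Hang the spice caddy off the cooktop and fill it

### The job

Clear the cooktop: lift the white spice caddy by its wooden grip, with the salt shaker riding in it, and hang it by its two hooks on the middle of the steel rail of the stand, bay side towards you. It is front-heavy, so lower it gently and let it settle against the lower bar as you let go. Then set the spice jar with the dark lid and green label gently upright in the caddy's empty left end bay, keeping everything upright on the way and leaving the honey jar, mug and pepper mill where they are.

Things in the scene. Friction and masses are not known exactly. Their poses are not given: they have to be found in the camera images.
- caddy: White sheet-metal caddy, about 0.26 kg empty. Origin: on its underside, which spans x -28 to 32, y -82 to 82 mm; x from open front to back plate, y to its left, z up. Walls 3 mm thick, 48 mm high, floor 4 mm. Along y: two end bays 54 (x) by 58 mm inside, a 36 mm middle bay, empty. Back plate's rear face at x = 32 mm; a wooden grip rises from it to z = 108 mm.
- caddy_grip (a point): Centre of the caddy's wooden grip: an upright plate 10 mm thick (caddy x), 44 mm wide (y), 38 mm high (caddy z 70 to 108 mm), at caddy (31, 0, 89) mm. Axes as the caddy's. Free before and behind. Overhead: a microwave (underside 0.54 m up, front at world x = 0.54 m) and right of it a wall cabinet (0.52 m up, front x = 0.62 m): keep the wrist in front of them.
- caddy_hook (a point): Where the rail's axis lies once hung: midway between the two hooks, at caddy (39.5, 0, 56) mm, caddy's axes. The hooks, behind the back plate at y = +-45 mm, are 16 mm wide and open downwards: slot x 32 to 46 mm, its top at z = 61 mm, rear lip down to z = 43 mm with a flared end.
- left_bay (a point): Centre of the floor of the empty left end bay, at caddy (2, 50, 4) mm. Axes as the caddy's.
- right_bay (a point): Centre of the floor of the right end bay, in which the salt shaker stands, at caddy (2, -50, 4) mm.
- shaker: Salt shaker with grey top, 44 mm in diameter, 90 mm tall, 0.1 kg, loose in the caddy's right bay. Origin: centre of its foot; z up.
- shaker_mid (a point): Centre of the salt shaker, half-way up (45 mm above its foot).
- jar: Glass spice jar with dark lid and green label, 44 mm in diameter, 105 mm tall, 0.11 kg, standing on the cooktop. Origin: centre of its foot; z up.
- jar_mid (a point): Centre of the spice jar, half-way up (52.5 mm above its foot).
- stand: Fixed: wooden base 130 x 280 x 14 mm, two dark posts 134 mm high 35 mm behind the rail at y = +-130 mm, a steel rail and below it a dark rest bar. Origin: on the worktop below the middle of the rail; x to the back, y along the rail, z up. Rest bar's front: 6.5 mm before the rail's axis at 60 to 84 mm height, sloping back above to 105 mm.
- rail_mid (a point): Middle of the rail's axis, 125 mm above the worktop, stand's axes. Round steel bar 10 mm in diameter, free for 240 mm along y. A caddy hung here, caddy x along stand x, rests its back plate on the rest bar, leaning forward about 0.05 rad, underside about 69 mm above the worktop.
- honey: Honey jar with dark lid, 65 mm in diameter, 86 mm tall, standing near the spice jar (bystander). Origin: centre of its foot.
- mug: Mug, black above and cream below, 80 x 114 x 94 mm, at the back of the cooktop (bystander). Origin: centre of its underside.
- mill: Dark wooden pepper mill, 58 mm in diameter, 170 mm tall, behind the stand (bystander). Origin: centre of its foot.

How it is judged:
By the outcome, as a careful person would: the job done as asked, in the order asked, and still so for the second after the job is handed in, with the robot touching nothing.
It also fails if it takes over 72 s, if anything falls off the work surface, if the arm or the gripper's body presses on something with over 40 N, if the wrist force passes 120 N, or if a joint passes its speed limit or range.

### The arm

A 6-joint arm with a two-finger parallel gripper is mounted at the origin on a cart in front of the work surface, level with it; the furniture and walls round the work are solid. World frame = base frame: x ahead of the robot, y to its left, z up, the work surface at z = 0. Lengths are in m, angles in degrees, forces in N, time in s.
With the tool pointing down it reaches from about 0.35 to 0.875 m from the base axis. Payload 4.2 kg.
Tool frame: the origin (TCP) lies midway between the tips of the shut fingers; the grasp point (between the pads) lies r.pinch_z behind it (r.pinch_z is the distance from the TCP to the grasp point, in m); z points along the fingers, y is the direction in which the jaws open and shut (so a half turn about z gives the same grasp; the last joint's range is limited). The gripper opens to 87 mm and grips with 3 to 60 N. Pads are 19 mm wide; open, the fingers measure 117 mm over their backs; the gripper's body (75 mm by 190 mm) begins 51 mm behind the grasp point.
Start: joints at [-51.417, 22.042, 0.453, 0, -68.411, -14.817], TCP at [0.252, -0.572, 0.223] pointing down, gripper open.
Joint ranges: [-179.83, 179.83], [-69.29, 118.12], [-61.27, 80.66], [-181.25, 117.63], [-171.15, -9.14], [-177.46, 177.46]. Speed limits (degrees/s): [159.86, 159.86, 180, 180, 180, 180].

### API

Orientations are given as a 3x3 rotation matrix whose columns are the frame's x, y, z axes.
In Python, from station import r gives the robot as it stands. The module is installed in compiled form; this text tells all that it offers.
- The arm moves only by the tool play_rows, never from a script. Its argument "deltas" is a list of rows, each a list of 7 numbers: the shift along the tool's x, y, z in units of 25 mm (1.0 is 25 mm), then the turn, a rotation vector about the tool's x, y, z in units of 5 degrees (1.0 is 5 degrees), then the finger opening in mm, from 0 to 87. In form: [[tx, ty, tz, wx, wy, wz, fingers], ...]. A call has 1 to 12 rows; each row is the pose to reach, as a shift and turn from the pose commanded when the call began, along the tool's axes at that moment; what a row does not reach only later rows make up. A row lasts 1/10 s, in which the tool goes at most 50 mm and 8.59 degrees, less where a joint would pass 70% of its speed; a pose out of reach is approached as far as the arm can. A call with a gripper value outside its range is refused whole. The fingers move at their own pace and stop on an object; the grip force is fixed at half the most. Time passes only in rows, so rows that repeat a pose let the fingers close. It gives the time, the measured TCP pose, the force and the opening at its end, in the units of the state.
- r.sense(): the state, without advancing time (a new reading comes with each control period).
- r.capture(name): name is "side" or "top"; returns a dict with "pixels" (420x560x3 uint8, red, green, blue), "camera_matrix" (3x3 intrinsics, pixels), "R" (3x3) and "t" (3): a world point X has camera coordinates R X + t. Camera axes: x right, y down, z forward; pixel columns grow to the right and rows downward; lengths in m; the calibration is good to about 2 mm. A picture is of the moment at which its call begins. There is no depth.
- r.finish_job(): hands the job in, once; it reports no verdict.
Trained networks look in the newest picture that a camera, given by its name, has taken for a name from the list of things; names that differ only in an ending like _2 or _b are one class to them, and where a whole thing is asked for, a point or a joint stands for the part that bears it (a point fixed in the world has none). Each returns a list of dicts, best first, with "score" (0 to 1); they miss things now and then, are a little off and sometimes report something else, mostly with a low value. They report only what shows in the picture. A call takes as long as a camera call.
- r.spot_in(camera, target): "centre" ([x, y, z] in m, in world coordinates, good to about 4 mm: the middle of the surface that is visible of it).
- r.cut_out(camera, target): "region" (420x560 bool, what is visible of it).
The state is a dict: "time_s": time; "joints": joint angles; "joint_velocities": joint speeds; "effort": joint torques, N m; "tcp_pos": TCP position; "ee_rot": TCP orientation; "wrist_force": force on the tool from outside, world axes, zero at the start; "moment": the same for the moment, N m; "gripper_width": opening from 0.0 (shut) to 1.0 (fully open).
Only numpy, scipy, OpenCV 4.12 (cv2) and the standard library are available. Lean on these libraries where they do the work, as an engineer would, in place of code of your own. Each camera call takes 0.05 s, during which the arm holds its last target.

## Working session

There is one attempt and no reset: what is moved stays moved. The work goes in short steps, Python scripts to look and compute and a tool call to move; the robot and the scene stay as the last step left them, time stands still between calls to the robot, and variables do not carry over. Pictures are saved under pics/ and viewed, and the job is handed in when it is done.

Besides the shell and the picture viewer there is one more tool, called after ">>>" as name(argument=value, ...), one argument or row to a line, values as JSON. play_rows: Moves the arm, as the interface text tells. Its arguments: {"type":"object","properties":{"deltas":{"type":"array","items":{"type":"array","items":{"type":"number"}}}},"required":["deltas"]}

```bash
mkdir -p pics; ls
cat > h.py <<'E'
import numpy as np, cv2
from station import r
def save(c,n):
    cv2.imwrite('pics/'+n,cv2.cvtColor(c['pixels'],cv2.COLOR_RGB2BGR))
def proj(c,X):
    X=np.atleast_2d(X); p=(c['R']@X.T).T+c['t']; q=(c['camera_matrix']@p.T).T
    return q[:,:2]/q[:,2:]
def onplane(c,uv,z):
    uv=np.atleast_2d(uv); K=np.linalg.inv(c['camera_matrix']); o=-c['R'].T@c['t']
    d=(c['R'].T@K@np.c_[uv,np.ones(len(uv))].T).T
    return o+d*((z-o[2])/d[:,2])[:,None]
E
python3 - <<'E'
from h import *
s=r.sense(); print({k:np.round(v,3).tolist() for k,v in s.items()}, r.pinch_z)
for n in('side','top'):
    c=r.capture(n); save(c,n+'0.png'); print(n,-c['R'].T@c['t'],c['camera_matrix'].round(1).tolist(), c['R'].round(3).tolist())
    for t in ['caddy','caddy_grip','caddy_hook','left_bay','shaker','jar','jar_mid','stand','rail_mid','honey','mug','mill']:
        try:
            for d in r.spot_in(n,t)[:2]: print(t,np.round(d['centre'],3),round(d['score'],2))
        except Exception as e: print(t,e)
E
```

```text
pics
{'time_s': 0.0, 'joints': [-51.417, 22.09, 0.381, -0.029, -68.41, -14.816], 'joint_velocities': [-0.012, 0.034, 0.01, 0.057, 0.015, -0.035], 'effort': [0.001, -39.066, 18.74, 4.22, 0.011, -0.0], 'tcp_pos': [0.252, -0.571, 0.221], 'ee_rot': [[-0.915, -0.403, -0.001], [-0.403, 0.915, 0.002], [0.0, 0.002, -1.0]], 'wrist_force': [-0.315, 0.523, 0.041], 'moment': [-0.001, -0.011, -0.019], 'gripper_width': 1.007} 0.0187
side [0.04137929 0.80191415 0.94685482] [[503.2, 0.0, 276.2], [0.0, 503.2, 215.4], [0.0, 0.0, 1.0]] [[-0.84, -0.543, -0.012], [-0.352, 0.561, -0.749], [0.413, -0.625, -0.662]]
caddy [0.459 0.082 0.031] 0.6
caddy_grip [0.459 0.081 0.032] 0.7
caddy_hook [0.457 0.08  0.034] 0.64
caddy_hook [0.463 0.029 0.065] 0.42
left_bay [0.464 0.082 0.036] 0.57
shaker [0.465 0.026 0.069] 0.62
jar [ 0.704 -0.17   0.073] 0.69
jar [0.409 0.254 0.076] 0.66
jar_mid [0.41  0.258 0.074] 0.75
stand [ 0.479 -0.267  0.012] 0.64
rail_mid [ 0.482 -0.268  0.012] 0.67
rail_mid [0.412 0.255 0.077] 0.6
mug [0.668 0.155 0.06 ] 0.79
mill [ 0.704 -0.175  0.075] 0.78
mill [0.666 0.153 0.066] 0.5
top [ 0.45453554 -0.01048849  1.37491054] [[515.4, 0.0, 281.6], [0.0, 515.4, 212.6], [0.0, 0.0, 1.0]] [[0.009, -1.0, -0.026], [-0.997, -0.007, -0.08], [0.08, 0.026, -0.996]]
caddy [0.464 0.076 0.005] 0.7
caddy_grip [0.457 0.076 0.   ] 0.8
caddy_hook [0.456 0.075 0.001] 0.95
left_bay [0.464 0.07  0.005] 0.67
left_bay [0.471 0.018 0.087] 0.49
shaker [0.469 0.018 0.088] 0.73
jar [0.42  0.231 0.105] 0.71
jar_mid [0.419 0.224 0.105] 0.94
jar_mid [0.471 0.016 0.087] 0.53
stand [ 0.5   -0.306  0.01 ] 0.6
rail_mid [ 0.498 -0.306  0.012] 0.61
honey [0.413 0.352 0.082] 0.89
mug [0.663 0.111 0.066] 0.46
```

View pics/side0.png

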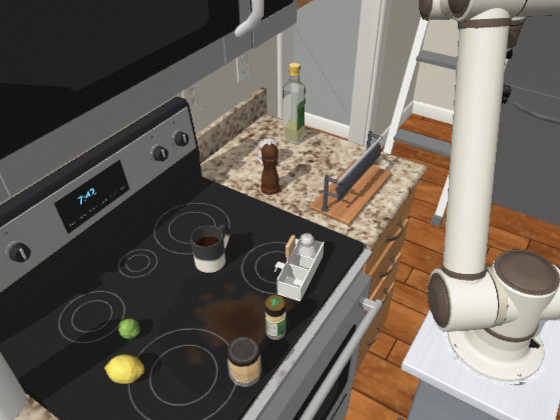

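View pics/top0.png

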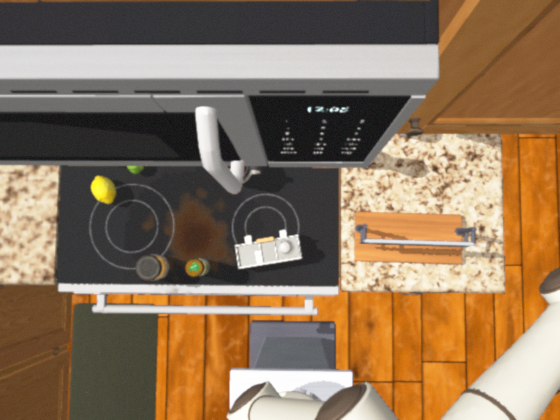

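The side view shows the caddy at about (300,268) with the shaker at (306,245), the jar at (276,318), the honey at (244,362) and the stand at (352,190). In the top view the caddy is at (268,250), the jar at (196,268), and the rail runs from (360,236) to (473,240). I'll zoom in to fit the poses.

Run:
```python
import cv2
s=cv2.imread('pics/side0.png');t=cv2.imread('pics/top0.png')
def z(im,x0,y0,x1,y1,f,n): cv2.imwrite('pics/'+n,cv2.resize(im[y0:y1,x0:x1],None,fx=f,fy=f,interpolation=cv2.INTER_CUBIC))
z(s,260,225,340,305,7,'z1.png'); z(t,225,220,315,280,8,'z2.png'); z(s,305,125,405,225,6,'z3.png'); z(t,345,195,485,275,5,'z4.png')
```

```text
(no output)
```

View pics/z1.png

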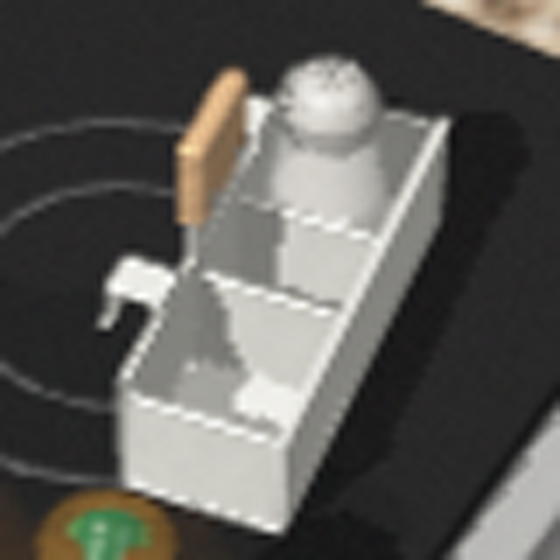

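View pics/z2.png

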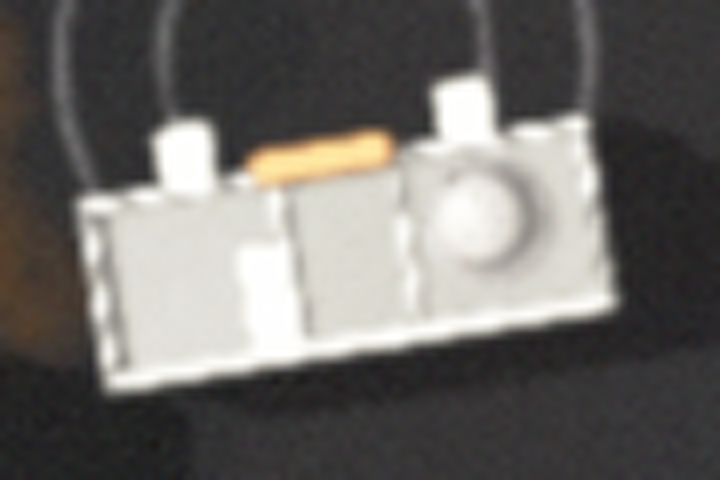

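View pics/z3.png

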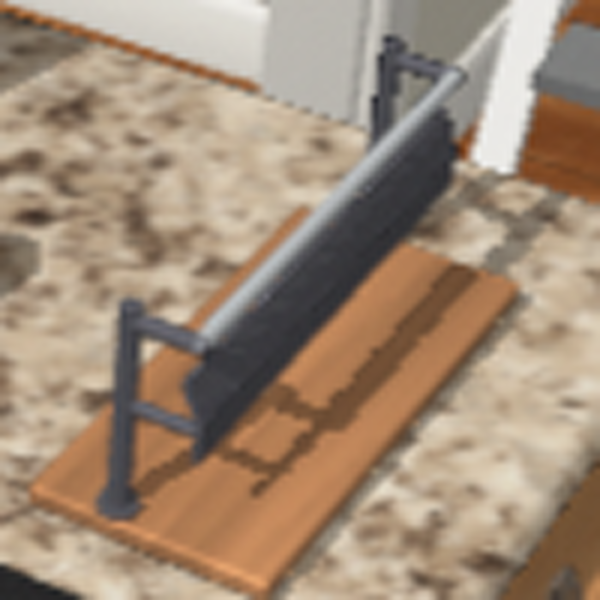

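View pics/z4.png

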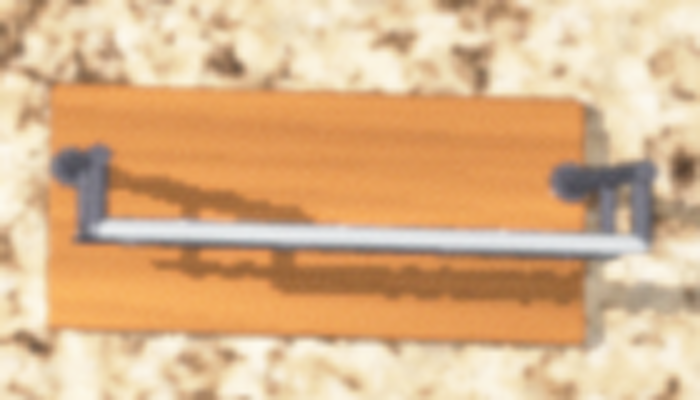

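```bash
cat > fit.py <<'E'
from h import *
from scipy.optimize import least_squares
S=r.capture('side');T=r.capture('top')
def um(p,f,x0,y0): p=np.array(p,float); return (p+.5)/f-.5+[x0,y0]
cs=dict(a=((-28,82,48),(285,437)),b=((-28,82,0),(280,530)),c=((32,82,48),(122,392)),e=((-28,-82,48),(445,122)),f=((36,22,108),(180,148)),g=((26,22,108),(203,155)),i=((26,22,70),(203,222)))
ct=dict(a=((-28,82,48),(107,392)),c=((32,82,48),(79,203)),e=((-28,-82,48),(617,307)),d=((32,-82,48),(588,116)),f=((36,22,108),(249,157)),g=((26,22,108),(256,185)),h=((36,-22,108),(392,131)),i=((26,-22,108),(396,160)))
def pose(p,X):
    a=p[2];return np.c_[X[:,0]*np.cos(a)-X[:,1]*np.sin(a)+p[0],X[:,0]*np.sin(a)+X[:,1]*np.cos(a)+p[1],X[:,2]]
A=lambda d,k:np.array([v[k] for v in d.values()],float)
us=um(A(cs,1),7,260,225);ut=um(A(ct,1),8,225,220)
f=lambda p:np.r_[(proj(S,pose(p,A(cs,0)/1e3))-us).ravel(),(proj(T,pose(p,A(ct,0)/1e3))-ut).ravel()]
q=least_squares(f,[.46,.05,.1]);print('caddy',q.x,np.degrees(q.x[2]));print(q.fun.round(1))
for C,X,u in((S,A(cs,0),us),(T,A(ct,0),ut)):
    g=least_squares(lambda p:(proj(C,pose(p,X/1e3))-u).ravel(),[.46,.05,.1]);print(g.x,np.abs(g.fun).max())
# stand: p=x,y,yaw,baseoffset,halfrail
ss=[(262,585),(35,490),(517,287),(305,208)];sr=[(205,343),(460,75)]
tt=[(49,329),(50,85),(584,343),(584,101)];tr=[(87,231),(648,244)]
us=np.r_[um(ss,6,305,125),um(sr,6,305,125)];ut=np.r_[um(tt,5,345,195),um(tr,5,345,195)]
def X(p):
    b=p[3];return np.array([(-.065+b,.14,.014),(.065+b,.14,.014),(-.065+b,-.14,.014),(.065+b,-.14,.014),(0,p[4],.125),(0,-p[4],.125)])
fs=lambda p:(proj(S,pose(p,X(p)))-us).ravel()
ft=lambda p:(proj(T,pose(p,X(p)))-ut).ravel()
for nm,F in(('both',lambda p:np.r_[fs(p),ft(p)]),('s',fs),('t',ft)):
    q=least_squares(F,[.49,-.28,0,0,.13]);print('stand',nm,q.x,np.degrees(q.x[2]));print(q.fun.round(1))
# jar etc
j=[r.spot_in('side','jar'),r.spot_in('top','jar')]
for n,C in(('side',S),('top',T)):
  for t in('jar','honey','shaker','mug'):
    for d in r.cut_out(n,t)[:2]:
        ys,xs=np.nonzero(d['region']);print(n,t,round(d['score'],2),xs.min(),xs.max(),ys.min(),ys.max(),xs.mean().round(1),ys.mean().round(1))
E
python3 fit.py
```

```text
caddy [0.45909779 0.05870088 0.17076311] 9.784005351119559
[ 0.4  0.4  0.7  0.3 -0.1 -0.7  0.7 -0.4 -0.3 -1.   0.4 -0.9  0.3  0.8
  0.2 -0.7  0.1 -0.2 -0.5 -0.4 -0.7  0.3 -0.2 -0.5 -0.4  0.1 -0.4 -0.1
 -0.3  0.3]
[0.4594745  0.05964616 0.17456026] 0.9806152955617335
[0.45871491 0.05799595 0.1737681 ] 0.5361797428510044
stand both [ 0.48465781 -0.30545675 -0.01936651  0.01544624  0.13314778] -1.1096195208302764
[ 1.6 -0.3 -1.1 -1.2  1.4 -1.5 -0.8 -1.5 -0.8  0.7 -0.2 -0.4 -0.8  0.4
 -0.1 -0.2  0.   0.7  0.  -0.6  0.   0.1 -0.8  0.6]
stand s [ 0.48278226 -0.30253416 -0.02503711  0.01632779  0.12934997] -1.4345205535000216
[ 1.1  0.4 -1.4 -0.7  1.6 -0.7 -0.7 -0.9 -0.2  0.7 -0.3  0.9]
stand t [ 0.485444   -0.30617738 -0.01757017  0.01483861  0.13408821] -1.006696758022709
[-0.5  0.4  0.1 -0.2  0.3  0.5  0.3 -0.8 -0.1 -0.1 -0.1  0.1]
side jar 0.86 265 285 295 339 275.4 317.0
side honey 0.73 228 260 336 386 244.1 361.1
side shaker 0.9 299 316 233 258 307.4 245.8
side mug 0.69 191 229 224 272 209.8 247.2
side mug 0.27 276 323 236 299 297.2 269.8
top jar 0.79 185 209 258 276 197.0 267.0
top honey 0.97 136 168 254 281 151.9 267.2
top shaker 0.78 278 293 239 255 285.5 246.8
top shaker 0.7 186 208 259 276 197.0 266.9
top mug 0.65 229 262 166 180 251.4 170.8
```

```bash
cat >> h.py <<'E'
from scipy.spatial.transform import Rotation as Rot
def Rt(yawy):  # tool down, tool y at world angle yawy(deg)
    a=np.radians(yawy); y=np.array([np.cos(a),np.sin(a),0]); z=np.array([0,0,-1.]); return np.c_[np.cross(y,z),y,z]
def go(pos,yawy,R=None):
    s=r.sense(); M=np.array(s['ee_rot']); d=M.T@(np.array(pos)-s['tcp_pos'])/.025
    w=Rot.from_matrix(M.T@(Rt(yawy) if R is None else R)).as_rotvec(degrees=True)/5
    print('t',s['time_s'],'tcp',np.round(s['tcp_pos'],4),'w',round(s['gripper_width'],3),'F',np.round(s['wrist_force'],2)); print('delta',np.round(d,3),np.round(w,3)); return d,w
E
python3 - <<'E'
from h import *
go([.4896,.064,.16],189.8)
go([.37,-.25,.2],150)
E
```

```text
t 1.9 tcp [ 0.2519 -0.572   0.2226] w 1.0 F [ 0.44  0.09 -0.1 ]
delta [-18.955  19.449   2.503] [ -0.     -0.    -15.207]
t 1.9 tcp [ 0.2519 -0.572   0.2226] w 1.0 F [ 0.44  0.09 -0.1 ]
delta [-9.515  9.882  0.903] [-0.    -0.    -7.247]
```

>>> play_rows(
  deltas=[
    [-1.0,1.0,0.0,0,0,-0.8,87],
    [-2.5,2.5,0.2,0,0,-2,87],
    [-4,4.1,0.4,0,0,-3.2,70],
    [-5.5,5.6,0.6,0,0,-4.4,60],
    [-7,7.2,0.8,0,0,-5.6,50],
    [-8.5,8.7,1,0,0,-6.8,50],
    [-10,10.3,1.2,0,0,-8,50],
    [-11.5,11.8,1.4,0,0,-9.2,50],
    [-13,13.3,1.5,0,0,-10.4,50],
    [-14.5,14.9,1.5,0,0,-11.6,50],
    [-16,16.4,1.5,0,0,-12.8,50],
    [-17,17.5,1.5,0,0,-13.7,50],
  ],
)

```text
time_s: 3.1
tcp_pos: [0.4562, -0.0229, 0.1856]
ee_rot: [[0.044, -0.999, 0.001], [-0.999, -0.044, 0.0], [-0.0, -0.001, -1.0]]
wrist_force: [1.0, -1.1, 0.7]
gripper_width: 0.573
```

Run:
```python
from h import *
go([.4896,.064,.16],189.8)
```

```text
t 3.1 tcp [ 0.4562 -0.0229  0.1856] w 0.573 F [ 0.97 -1.09  0.75]
delta [-3.413 -1.487  1.028] [-0.014  0.    -1.458]
```

>>> play_rows(
  deltas=[
    [-0.8,-0.3,0.3,0,0,-0.7,50],
    [-1.6,-0.7,0.6,0,0,-1.4,50],
    [-1.9,-0.8,0.8,0,0,-1.4,50],
    [-1.9,-0.8,0.8,0,0,-1.4,50],
    [-1.9,-0.8,0.8,0,0,-1.4,50],
  ],
)

```text
time_s: 3.6
tcp_pos: [0.4735, 0.0227, 0.1652]
ee_rot: [[0.16, -0.987, -0.0], [-0.987, -0.16, -0.0], [0.0, 0.001, -1.0]]
wrist_force: [0.4, 0.5, -0.0]
gripper_width: 0.571
```

Run:
```python
from h import *
go([.4896,.064,.069],189.8)
c=r.capture('side');save(c,'s1.png')
```

```text
t 3.6 tcp [0.4735 0.0227 0.1652] w 0.571 F [ 0.44  0.49 -0.02]
delta [-1.528 -0.904  3.848] [ 0.006 -0.002 -0.118]
```

View pics/s1.png

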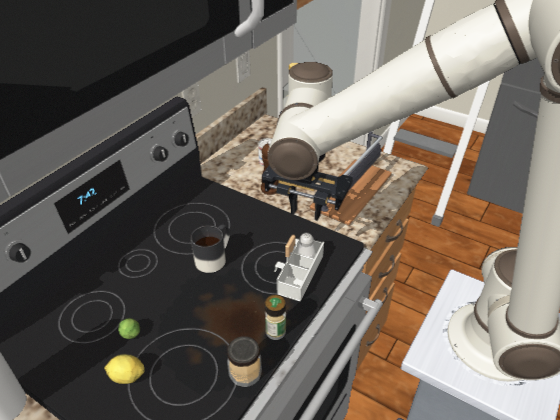

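The gripper is at about (310,195), up and to the right of the grip at (290,243). Nothing is near the microwave.

>>> play_rows(
  deltas=[
    [-0.5,-0.3,0.0,0,0,-0.1,50],
    [-1.1,-0.6,0.0,0,0,-0.1,50],
    [-1.5,-0.9,0.0,0,0,-0.1,50],
    [-1.5,-0.9,0.0,0,0,-0.1,50],
    [-1.5,-0.9,0.0,0,0,-0.1,50],
    [-1.5,-0.9,0.0,0,0,-0.1,50],
  ],
)

```text
time_s: 4.25
tcp_pos: [0.4897, 0.0637, 0.165]
ee_rot: [[0.17, -0.986, -0.001], [-0.986, -0.17, -0.0], [0.0, 0.001, -1.0]]
wrist_force: [-0.6, 0.4, 0.7]
gripper_width: 0.576
```

Run:
```python
from h import *
go([.4896,.064,.069],189.8)
c=r.capture('side');save(c,'s2.png')
im=cv2.imread('pics/s2.png');cv2.imwrite('pics/s2z.png',cv2.resize(im[150:310,200:380],None,fx=4,fy=3.7,interpolation=cv2.INTER_CUBIC))
go([.4896,.064,.069],189.8)
print(proj(c,[.4896,.064,.108]), proj(c,r.sense()['tcp_pos']))
```

```text
t 4.25 tcp [0.4897 0.0637 0.165 ] w 0.576 F [-0.64  0.35  0.68]
delta [-1.10e-02 -2.00e-03  3.84e+00] [ 0.008 -0.001 -0.008]
t 4.3 tcp [0.4897 0.0636 0.1651] w 0.573 F [ 1.27  0.49 -0.03]
delta [-0.017 -0.     3.843] [ 0.006 -0.002 -0.009]
[[290.45379516 239.26965408]] [[290.67263196 221.44127664]]
```

View pics/s2z.png

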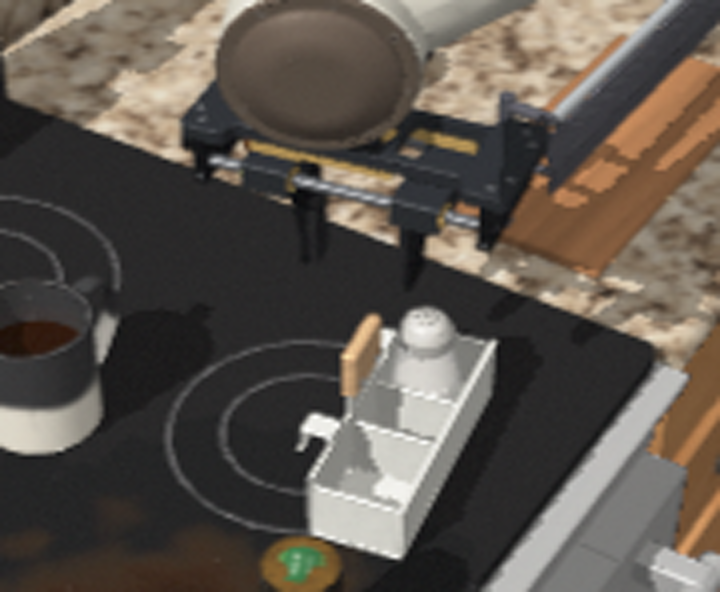

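The open fingers at zoomed (310,255) and (412,280) straddle the grip at (360,355). I can descend.

>>> play_rows(
  deltas=[
    [0,0,0.8,0,0,0,50],
    [0,0,1.6,0,0,0,50],
    [0,0,2.4,0,0,0,50],
    [0,0,3.2,0,0,0,50],
    [0,0,3.7,0,0,0,50],
    [0,0,3.84,0,0,0,50],
    [0,0,3.84,0,0,0,50],
    [0,0,3.84,0,0,0,50],
  ],
)

```text
time_s: 5.1
tcp_pos: [0.4905, 0.064, 0.0699]
ee_rot: [[0.17, -0.986, 0.001], [-0.986, -0.17, 0.0], [-0.0, -0.001, -1.0]]
wrist_force: [1.1, -1.2, 0.3]
gripper_width: 0.572
```

Run:
```python
from h import *
go([.4896,.064,.069],189.8)
c=r.capture('side');save(c,'s3.png')
im=cv2.imread('pics/s3.png');cv2.imwrite('pics/s3z.png',cv2.resize(im[190:310,220:360],None,fx=5,fy=5,interpolation=cv2.INTER_CUBIC))
```

```text
t 5.1 tcp [0.4905 0.064  0.0699] w 0.572 F [ 1.07 -1.22  0.31]
delta [-0.008  0.037  0.037] [-0.016  0.002 -0.006]
```

View pics/s3z.png

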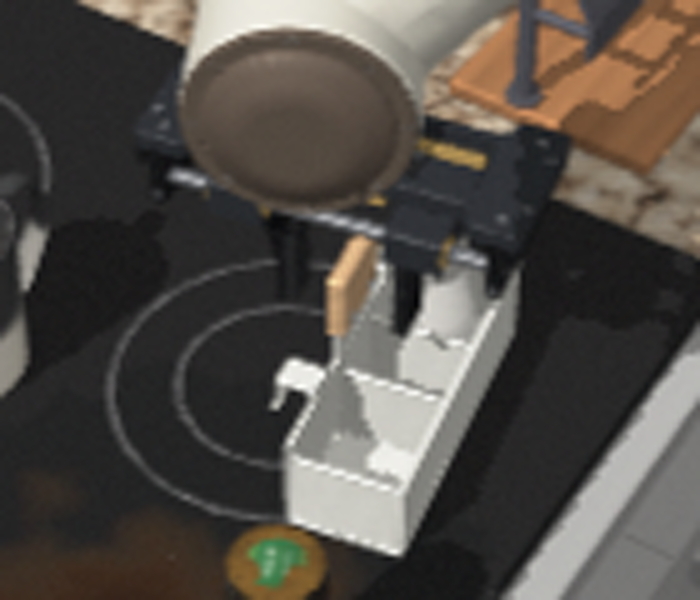

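The fingers sit in front of and behind the grip, and the caddy hasn't moved. Closing.

>>> play_rows(
  deltas=[
    [0,0,0,0,0,0,25],
    [0,0,0,0,0,0,14],
    [0,0,0,0,0,0,8],
    [0,0,0,0,0,0,0],
    [0,0,0,0,0,0,0],
    [0,0,0,0,0,0,0],
    [0,0,0,0,0,0,0],
    [0,0,0,0,0,0,0],
  ],
)

```text
time_s: 5.95
tcp_pos: [0.4895, 0.0637, 0.0691]
ee_rot: [[0.17, -0.986, -0.001], [-0.986, -0.17, -0.0], [0.0, 0.001, -1.0]]
wrist_force: [-1.8, 0.3, 2.8]
gripper_width: 0.111
```

Run:
```python
from h import *
go([.4896,.064,.069],189.8)
```

```text
t 5.95 tcp [0.4895 0.0637 0.0691] w 0.111 F [-1.79  0.33  2.83]
delta [-0.01  -0.005  0.006] [ 0.012 -0.002 -0.008]
```

>>> play_rows(
  deltas=[
    [0,0,-0.1,0,0,0,0],
    [0,0,-0.3,0,0,0,0],
    [0,0,-0.6,0,0,0,0],
    [0,0,-0.9,0,0,0,0],
    [0,0,-1.2,0,0,0,0],
    [0,0,-1.4,0,0,0,0],
    [0,0,-1.4,0,0,0,0],
    [0,0,-1.4,0,0,0,0],
  ],
)

```text
time_s: 6.75
tcp_pos: [0.4898, 0.0639, 0.1042]
ee_rot: [[0.169, -0.986, -0.0], [-0.986, -0.169, 0.0], [-0.0, -0.0, -1.0]]
wrist_force: [-1.1, 0.7, -4.1]
gripper_width: 0.112
```

Run:
```python
from h import *
go([.42,.03,.185],186)
go([.42,-.305,.185],178.9)
print(r.sense()['moment'])
c=r.capture('side');save(c,'s4.png')
im=cv2.imread('pics/s4.png');cv2.imwrite('pics/s4z.png',cv2.resize(im[170:310,220:360],None,fx=5,fy=5,interpolation=cv2.INTER_CUBIC))
```

```text
t 6.75 tcp [0.4898 0.0639 0.1042] w 0.112 F [-1.08  0.66 -4.05]
delta [ 0.861  2.983 -3.231] [-0.     0.002  0.751]
t 6.75 tcp [0.4898 0.0639 0.1042] w 0.112 F [-1.08  0.66 -4.05]
delta [14.067  5.253 -3.234] [0.000e+00 2.000e-03 2.171e+00]
[0.01269582 0.06558589 0.0149551 ]
```

View pics/s4z.png

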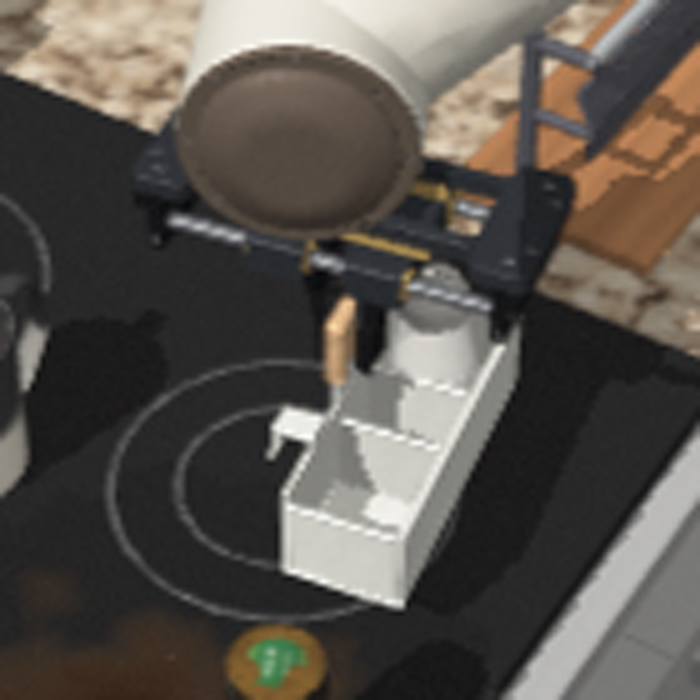

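The caddy is lifted level with the shaker riding in it, and the wrist force of about -4 N fits its weight. I'll carry it back, up and to the right in a smooth path.

>>> play_rows(
  deltas=[
    [0,0.1,-0.1,0,0,0,0],
    [0.1,0.4,-0.4,0,0,0,0],
    [0.3,0.8,-0.8,0,0,0.1,0],
    [0.6,1.3,-1.3,0,0,0.2,0],
    [1.0,1.8,-1.8,0,0,0.3,0],
    [1.5,2.3,-2.3,0,0,0.4,0],
    [2.1,2.7,-2.7,0,0,0.5,0],
    [2.8,3.0,-3.0,0,0,0.6,0],
    [3.6,3.3,-3.2,0,0,0.8,0],
    [4.4,3.5,-3.2,0,0,1.0,0],
    [5.2,3.7,-3.2,0,0,1.2,0],
    [6.0,3.9,-3.2,0,0,1.3,0],
  ],
)

```text
time_s: 8.0
tcp_pos: [0.4181, -0.1015, 0.1851]
ee_rot: [[0.056, -0.998, 0.001], [-0.998, -0.056, 0.0], [-0.0, -0.001, -1.0]]
wrist_force: [0.4, 0.1, -4.6]
gripper_width: 0.111
```

Run:
```python
from h import *
go([.42,-.305,.185],178.9)
```

```text
t 8.0 tcp [ 0.4181 -0.1015  0.1851] w 0.111 F [ 0.43  0.14 -4.64]
delta [8.131e+00 3.800e-01 1.000e-03] [-0.011  0.004  0.862]
```

>>> play_rows(
  deltas=[
    [0.6,0.0,0,0,0,0.1,0],
    [1.3,0.1,0,0,0,0.2,0],
    [2.1,0.1,0,0,0,0.3,0],
    [2.9,0.2,0,0,0,0.4,0],
    [3.7,0.2,0,0,0,0.5,0],
    [4.5,0.2,0,0,0,0.6,0],
    [5.3,0.3,0,0,0,0.7,0],
    [6.0,0.3,0,0,0,0.8,0],
    [6.6,0.3,0,0,0,0.85,0],
    [7.1,0.35,0,0,0,0.85,0],
    [7.4,0.35,0,0,0,0.85,0],
    [7.5,0.35,0,0,0,0.85,0],
  ],
)

```text
time_s: 9.2
tcp_pos: [0.4209, -0.2886, 0.1844]
ee_rot: [[-0.018, -1.0, 0.0], [-1.0, 0.018, 0.0], [-0.0, -0.0, -1.0]]
wrist_force: [0.7, 0.2, -2.6]
gripper_width: 0.113
```

Run:
```python
from h import *
c=r.capture('side');save(c,'s5.png')
go([.42,-.305,.185],178.9)
im=cv2.imread('pics/s5.png');cv2.imwrite('pics/s5z.png',cv2.resize(im[70:230,260:420],None,fx=4.5,fy=3.7,interpolation=cv2.INTER_CUBIC))
c=r.capture('top');save(c,'t5.png')
im=cv2.imread('pics/t5.png');cv2.imwrite('pics/t5z.png',cv2.resize(im[190:310,340:500],None,fx=5,fy=5,interpolation=cv2.INTER_CUBIC))
```

```text
t 9.25 tcp [ 0.4211 -0.2885  0.1843] w 0.113 F [-0.65  0.25 -3.7 ]
delta [ 0.659  0.03  -0.029] [-0.     0.     0.017]
```

View pics/s5z.png

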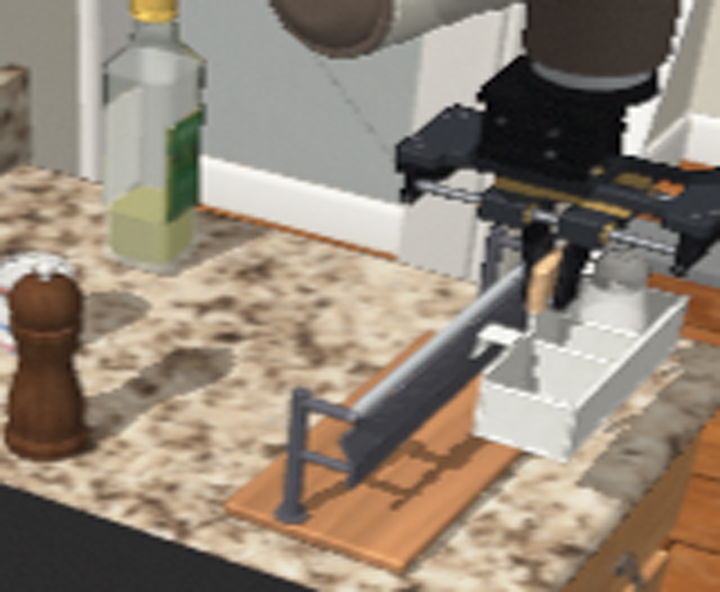

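View pics/t5z.png

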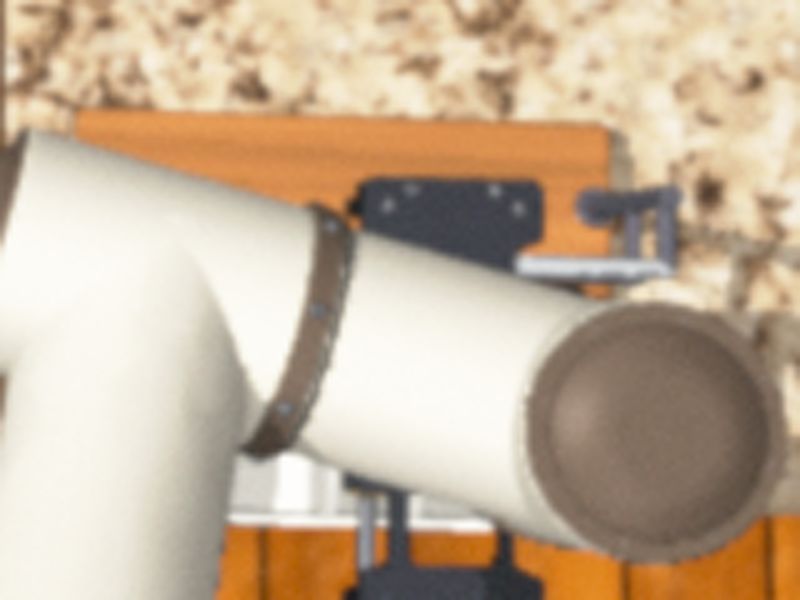

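Run:
```python
from h import *
S=r.capture('side');T=r.capture('top')
s0=cv2.imread('pics/side0.png');t0=cv2.imread('pics/top0.png')
# sample profile across predicted rail
p=np.array([.4847,-.3055]);a=-.019
ax=np.array([-np.sin(a),np.cos(a)])
for nm,C,im in(('top',T,t0),('side',S,s0)):
    offs=np.arange(-.016,.0161,.001)
    acc=[]
    for y in np.arange(-.105,.106,.005):
        c=p+ax*y
        q=proj(C,np.c_[c[0]+offs,np.full(len(offs),c[1]),np.full(len(offs),.125)]).astype(np.float32)
        acc.append(cv2.remap(im,q[:,0][None],q[:,1][None],cv2.INTER_LINEAR)[0].astype(float))
    acc=np.array(acc)
    print(nm)
    for k,half in((0,acc[:14]),(1,acc[14:28]),(2,acc[28:])):
        m=half.mean(0); print(k,' '.join(f'{o*1e3:.0f}:{int(v[0])},{int(v[2])}' for o,v in zip(offs,m)))
im=cv2.imread('pics/s5.png');cv2.imwrite('pics/s5y.png',cv2.resize(im[110:210,330:430],None,fx=6,fy=6,interpolation=cv2.INTER_CUBIC))
```

```text
top
0 -16:63,158 -15:64,163 -14:65,169 -13:69,179 -12:73,190 -11:75,196 -10:77,196 -9:78,191 -8:81,175 -7:86,156 -6:99,142 -5:119,140 -4:144,149 -3:172,171 -2:197,193 -1:214,210 0:224,221 1:228,225 2:226,224 3:220,221 4:205,215 5:185,210 6:158,208 7:132,214 8:113,221 9:102,227 10:94,231 11:92,233 12:92,234 13:92,234 14:93,235 15:92,235 16:92,235
1 -16:60,162 -15:63,168 -14:66,178 -13:70,191 -12:76,205 -11:80,216 -10:82,217 -9:84,214 -8:85,200 -7:88,177 -6:96,156 -5:114,147 -4:136,148 -3:163,164 -2:190,187 -1:211,207 0:222,219 1:229,226 2:228,226 3:223,223 4:211,219 5:191,214 6:166,211 7:140,215 8:119,223 9:105,230 10:96,233 11:93,236 12:92,237 13:92,236 14:91,236 15:90,235 16:89,233
2 -16:63,171 -15:64,173 -14:67,179 -13:70,188 -12:73,197 -11:76,205 -10:78,207 -9:79,203 -8:81,194 -7:84,175 -6:92,154 -5:108,143 -4:130,144 -3:157,159 -2:185,182 -1:208,204 0:222,218 1:229,226 2:230,228 3:226,225 4:216,219 5:198,211 6:173,202 7:145,197 8:119,197 9:99,199 10:86,200 11:78,198 12:74,195 13:72,191 14:70,187 15:69,186 16:68,185
side
0 -16:79,78 -15:80,78 -14:80,78 -13:80,78 -12:79,78 -11:79,7
[... 251 characters left out ...]
22,136 15:122,136 16:123,138
1 -16:62,58 -15:63,59 -14:64,60 -13:65,61 -12:65,61 -11:66,62 -10:68,64 -9:73,69 -8:78,75 -7:84,81 -6:91,88 -5:100,98 -4:111,109 -3:125,122 -2:139,135 -1:152,149 0:164,160 1:174,170 2:181,177 3:183,181 4:181,182 5:173,182 6:163,181 7:151,181 8:141,180 9:134,180 10:131,181 11:130,182 12:131,183 13:136,186 14:141,188 15:145,191 16:149,193
2 -16:64,60 -15:65,61 -14:66,62 -13:66,62 -12:67,63 -11:67,63 -10:69,65 -9:74,70 -8:80,76 -7:86,82 -6:91,88 -5:98,96 -4:107,106 -3:120,118 -2:134,132 -1:147,145 0:161,157 1:171,167 2:180,175 3:184,180 4:181,181 5:170,179 6:153,175 7:133,172 8:113,171 9:98,172 10:90,173 11:88,173 12:91,172 13:99,172 14:109,172 15:119,174 16:127,177
```

View pics/s5y.png

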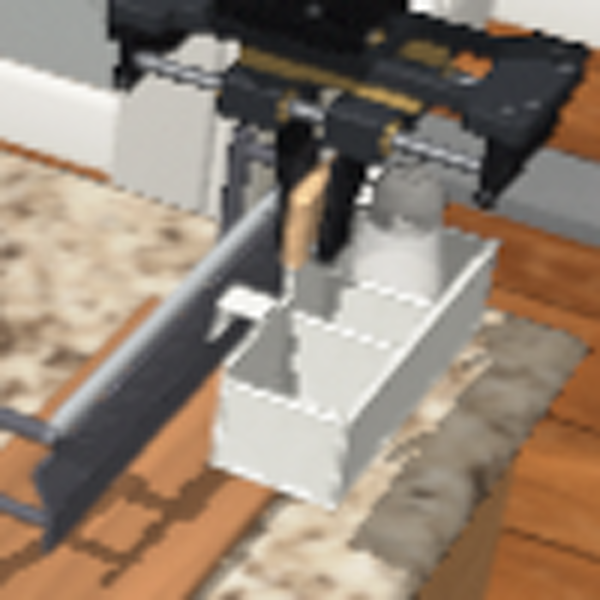

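```bash
cat > cad.py <<'E'
from h import *
from scipy.optimize import least_squares
Rg=Rt(189.8);pg=np.array([.4895,.0637,.0691])
Rc0=Rot.from_euler('z',.1725).as_matrix();pc0=np.array([.4591,.0587,0])
Rrel=Rg.T@Rc0;prel=Rg.T@(pc0-pg)
def caddy(p=None,R=None):
    if p is None: s=r.sense();p=np.array(s['tcp_pos']);R=np.array(s['ee_rot'])
    return p+R@prel,R@Rrel
E
python3 - <<'E'
from cad import *
S=r.capture('side')
p,R=caddy();print('nominal caddy',p.round(4),Rot.from_matrix(R).as_euler('xyz',degrees=True).round(2))
P={'FLt':((-28,82,48),(348,420)),'FLb':((-28,82,0),(335,507)),'BLt':((32,82,48),(223,378)),'BLb':((32,82,0),(215,468)),'FRt':((-28,-82,48),(497,243)),'div':((-28,19.5,48),(393,346)),'gfb':((26,22,70),(303,270)),'gbb':((36,22,70),(285,262)),'gft':((26,22,108),(312,198)),'gbt':((36,22,108),(293,192))}
X=np.array([v[0] for v in P.values()])/1e3;u=(np.array([v[1] for v in P.values()])+.5)/6-.5+[330,110]
f0=proj(S,X@R.T+p)-u
for k,v in zip(P,f0):print(k,v.round(1))
def F(q,full=False):
    RR=R@Rot.from_rotvec(q[3:6]).as_matrix();return np.r_[(proj(S,X@RR.T+p+q[:3])-u).ravel()/.5,q[:3]/.002,q[3:]/.03]
q=least_squares(F,np.zeros(6));print('dpos mm',(q.x[:3]*1e3).round(1),'rot(caddy axes) deg',np.degrees(q.x[3:]).round(2),np.abs(q.fun[:20]*.5).max())
E
```

```text
nominal caddy [ 0.3904 -0.2869  0.1151] [ 0.01  0.   -0.87]
FLt [0.5 0.2]
FLb [0.2 0.4]
BLt [-0.  -0.4]
BLb [-0.6 -0.8]
FRt [ 0.6 -0.8]
div [3.  0.4]
gfb [-0.3  0.2]
gbb [-0.8  0.3]
gft [ 0. -0.]
gbt [-0.4 -0.2]
dpos mm [ 0.9  0.2 -1.2] rot(caddy axes) deg [ 0.76 -0.01  0.22] 2.723848287631256
```

The measured caddy pose in the hand agrees with the side picture to under 1 px, with no tilt. Rail edges in both views put its axis at x≈0.486, yaw ≈ -1.2°. Next I'll move to above the rail.

Run:
```python
from h import *
go([.4764,-.3063,.180],178.65)
```

```text
t 9.45 tcp [ 0.4212 -0.2877  0.1842] w 0.114 F [ 0.37 -0.24 -3.68]
delta [ 0.707 -2.219  0.168] [0.001 0.003 0.079]
```

>>> play_rows(
  deltas=[
    [0.1,-0.2,0,0,0,0,0],
    [0.2,-0.6,0,0,0,0.08,0],
    [0.4,-1.0,0,0,0,0.08,0],
    [0.5,-1.4,0,0,0,0.08,0],
    [0.6,-1.8,0,0,0,0.08,0],
    [0.7,-2.1,0,0,0,0.08,0],
    [0.7,-2.22,0.1,0,0,0.08,0],
    [0.7,-2.22,0.1,0,0,0.08,0],
    [0.7,-2.22,0.1,0,0,0.08,0],
  ],
)

```text
time_s: 10.35
tcp_pos: [0.476, -0.3064, 0.1813]
ee_rot: [[-0.024, -1.0, -0.001], [-1.0, 0.024, 0.0], [-0.0, 0.001, -1.0]]
wrist_force: [0.4, 0.5, -4.2]
gripper_width: 0.106
```

Run:
```python
from cad import *
c=r.capture('side');save(c,'s6.png')
go([.4764,-.3063,.1375],178.65)
p,R=caddy();print(p, (p+R@[.0395,0,.056]))
im=cv2.imread('pics/s6.png');cv2.imwrite('pics/s6z.png',cv2.resize(im[110:210,310:410],None,fx=6,fy=6,interpolation=cv2.INTER_CUBIC))
```

```text
t 10.4 tcp [ 0.476  -0.3065  0.1816] w 0.111 F [-0.36 -0.26 -3.56]
delta [-0.008 -0.016  1.763] [ 0.007  0.003 -0.008]
[ 0.44517873 -0.30548374  0.11250056] [ 0.48470269 -0.30639766  0.16847619]
```

View pics/s6z.png

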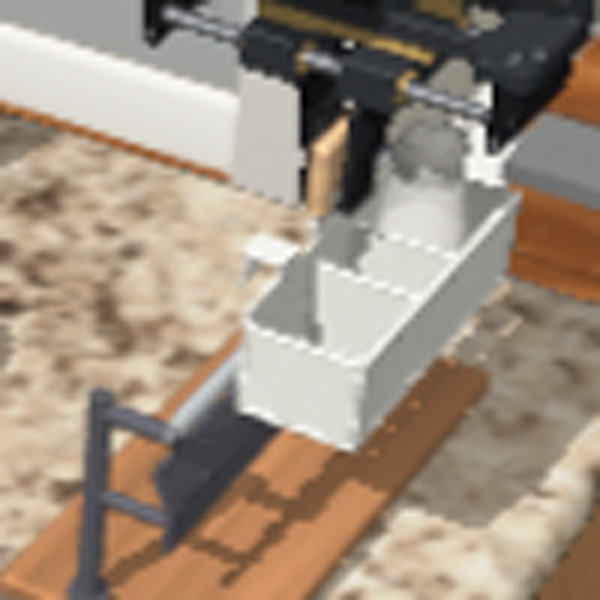

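The hooks hang above the rail and the caddy is level, with the left hook at zoomed (265,255). Next a stepwise lowering, reading the force as I go.

>>> play_rows(
  deltas=[
    [0,-0.03,0.1,0,0,0,0],
    [0,-0.03,0.3,0,0,0,0],
    [0,-0.03,0.5,0,0,0,0],
    [0,-0.03,0.7,0,0,0,0],
    [0,-0.03,0.85,0,0,0,0],
    [0,-0.03,0.95,0,0,0,0],
    [0,-0.03,1.0,0,0,0,0],
    [0,-0.03,1.05,0,0,0,0],
    [0,-0.03,1.1,0,0,0,0],
    [0,-0.03,1.1,0,0,0,0],
  ],
)

```text
time_s: 11.4
tcp_pos: [0.4772, -0.3066, 0.1541]
ee_rot: [[-0.024, -1.0, -0.0], [-1.0, 0.024, 0.0], [-0.0, 0.0, -1.0]]
wrist_force: [1.3, -0.1, -4.7]
gripper_width: 0.113
```

Run:
```python
from cad import *
c=r.capture('side');save(c,'s7.png')
go([.4768,-.3063,.1375],178.65)
p,R=caddy();print(p, (p+R@[.0395,0,.056]), r.sense()['wrist_force'])
im=cv2.imread('pics/s7.png');cv2.imwrite('pics/s7z.png',cv2.resize(im[120:220,310:410],None,fx=6,fy=6,interpolation=cv2.INTER_CUBIC))
```

```text
t 11.45 tcp [ 0.4772 -0.3067  0.1542] w 0.118 F [ 0.13 -0.25 -3.55]
delta [-0.014  0.017  0.667] [-0.    -0.    -0.007]
[ 0.44643347 -0.30567437  0.08507748] [ 0.48592311 -0.30657121  0.14107761] [ 0.12978236 -0.24832342 -3.54822983]
```

View pics/s7z.png

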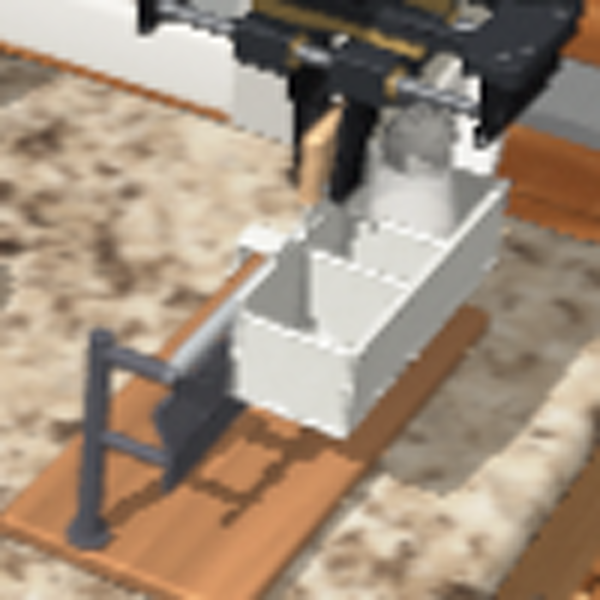

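The lip is below the rail's top and the force hasn't changed (-3.55 N), so it is clear. Continuing down.

>>> play_rows(
  deltas=[
    [0,0.0,0.05,0,0,0,0],
    [0,0,0.1,0,0,0,0],
    [0,0,0.15,0,0,0,0],
    [0,0,0.2,0,0,0,0],
    [0,0,0.25,0,0,0,0],
    [0,0,0.3,0,0,0,0],
    [0,0,0.35,0,0,0,0],
    [0,0,0.35,0,0,0,0],
  ],
)

```text
time_s: 12.25
tcp_pos: [0.4771, -0.3066, 0.1452]
ee_rot: [[-0.024, -1.0, -0.0], [-1.0, 0.024, 0.0], [-0.0, 0.0, -1.0]]
wrist_force: [0.6, -0.4, -3.3]
gripper_width: 0.114
```

Run:
```python
from cad import *
s=r.sense();p,R=caddy();print(p, (p+R@[.0395,0,.056]),s['wrist_force'],s['moment'],s['gripper_width'])
```

```text
[ 0.44630749 -0.30558078  0.07608584] [ 0.48582104 -0.30648532  0.13206897] [ 0.60014373 -0.4315917  -3.29919377] [0.06548555 0.00821164 0.02919164] 0.1138384842519413
```

>>> play_rows(
  deltas=[
    [0,0.0,0.04,0,0,0,0],
    [0,0,0.08,0,0,0,0],
    [0,0,0.12,0,0,0,0],
    [0,0,0.16,0,0,0,0],
    [0,0,0.2,0,0,0,0],
    [0,0,0.2,0,0,0,0],
  ],
)

```text
time_s: 12.85
tcp_pos: [0.4771, -0.3066, 0.1402]
ee_rot: [[-0.024, -1.0, -0.0], [-1.0, 0.024, 0.0], [-0.0, 0.0, -1.0]]
wrist_force: [0.3, 0.0, -3.9]
gripper_width: 0.111
```

Run:
```python
from cad import *
s=r.sense();p,R=caddy();print(p, (p+R@[.0395,0,.056]),s['wrist_force'],s['moment'],s['gripper_width'])
```

```text
[ 0.44628106 -0.30560706  0.07111956] [ 0.48579244 -0.30651448  0.12710417] [ 0.2668738   0.00705527 -3.93574164] [0.06757985 0.04897066 0.00963111] 0.11148944981428116
```

>>> play_rows(
  deltas=[
    [0,0.0,0.02,0,0,0,0],
    [0,0,0.04,0,0,0,0],
    [0,0,0.06,0,0,0,0],
    [0,0,0.07,0,0,0,0],
    [0,0,0.07,0,0,0,0],
  ],
)

```text
time_s: 13.35
tcp_pos: [0.4772, -0.3066, 0.1386]
ee_rot: [[-0.024, -1.0, -0.0], [-1.0, 0.024, 0.0], [-0.0, 0.0, -1.0]]
wrist_force: [-0.5, 0.4, -4.0]
gripper_width: 0.11
```

Run:
```python
from cad import *
s=r.sense();p,R=caddy();print(p, (p+R@[.0395,0,.056]),s['wrist_force'],s['moment'],s['gripper_width'])
```

```text
[ 0.44640316 -0.30563695  0.06952622] [ 0.48589847 -0.30653484  0.12552233] [-0.5322557   0.40640521 -4.02136074] [0.06685212 0.04555645 0.0229675 ] 0.11013693111653952
```

>>> play_rows(
  deltas=[
    [0,0.0,0.02,0,0,0,0],
    [0,0,0.04,0,0,0,0],
    [0,0,0.04,0,0,0,0],
  ],
)

```text
time_s: 13.65
tcp_pos: [0.4773, -0.3067, 0.1382]
ee_rot: [[-0.024, -1.0, 0.0], [-1.0, 0.024, -0.0], [0.0, -0.0, -1.0]]
wrist_force: [-2.1, 0.5, 0.2]
gripper_width: 0.112
```

>>> play_rows(
  deltas=[
    [0,0.0,0.02,0,0,0,0],
    [0,0,0.02,0,0,0,0],
  ],
)

```text
time_s: 13.85
tcp_pos: [0.4773, -0.3067, 0.1381]
ee_rot: [[-0.024, -1.0, 0.0], [-1.0, 0.024, -0.0], [0.0, -0.0, -1.0]]
wrist_force: [-1.7, 2.1, 3.4]
gripper_width: 0.113
```

Run:
```python
from cad import *
c=r.capture('side');save(c,'s8.png')
s=r.sense();p,R=caddy();print(p, (p+R@[.0395,0,.056]),s['wrist_force'],s['moment'],s['gripper_width'])
im=cv2.imread('pics/s8.png');cv2.imwrite('pics/s8z.png',cv2.resize(im[120:220,310:410],None,fx=6,fy=6,interpolation=cv2.INTER_CUBIC))
```

```text
[ 0.44655353 -0.30576189  0.06894936] [ 0.48601568 -0.30662005  0.12496947] [-2.79489403  2.17200777  4.23396596] [ 0.78581462  0.66760984 -0.02331635] 0.11465570536966942
```

View pics/s8z.png

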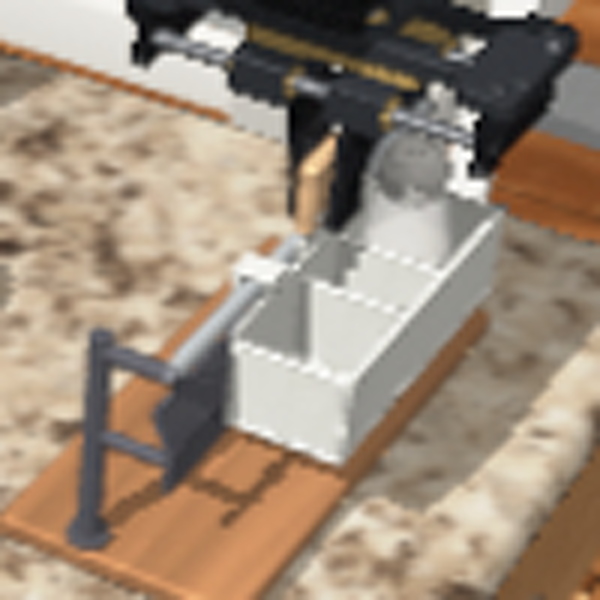

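Hooks are seated: contact came at the expected 69 mm height, and the left hook sits over the rail at zoomed (262,265). I'll ease the pressure off and open the fingers slowly.

>>> play_rows(
  deltas=[
    [0,0.0,-0.02,0,0,0,0],
    [0,0,-0.03,0,0,0,0],
    [0,0,-0.03,0,0,0,9],
  ],
)

```text
time_s: 14.2
tcp_pos: [0.4773, -0.3067, 0.1381]
ee_rot: [[-0.024, -1.0, 0.0], [-1.0, 0.024, -0.0], [0.0, -0.0, -1.0]]
wrist_force: [-1.9, 1.8, 2.9]
gripper_width: 0.11
```

>>> play_rows(
  deltas=[
    [0,0,0,0,0,0,10],
    [0,0,0,0,0,0,11],
    [0,0,0,0,0,0,12],
    [0,0,0,0,0,0,13],
    [0,0,0,0,0,0,15],
    [0,0,0,0,0,0,17],
    [0,0,0,0,0,0,19],
    [0,0,0,0,0,0,22],
    [0,0,0,0,0,0,25],
    [0,0,0,0,0,0,25],
    [0,0,0,0,0,0,25],
  ],
)

```text
time_s: 15.3
tcp_pos: [0.4773, -0.3067, 0.138]
ee_rot: [[-0.024, -1.0, 0.0], [-1.0, 0.024, -0.0], [0.0, -0.0, -1.0]]
wrist_force: [-0.1, -0.3, 0.2]
gripper_width: 0.283
```

Run:
```python
from cad import *
c=r.capture('side');save(c,'s9.png')
s=r.sense();print(s['tcp_pos'],s['wrist_force'],s['moment'],s['gripper_width'])
im=cv2.imread('pics/s9.png');cv2.imwrite('pics/s9z.png',cv2.resize(im[120:220,310:410],None,fx=6,fy=6,interpolation=cv2.INTER_CUBIC))
```

```text
[ 0.47727505 -0.3066509   0.13797823] [-0.14344855  0.18236975 -0.78299961] [-0.0109336   0.14375219  0.00917892] 0.2855836654305542
```

View pics/s9z.png

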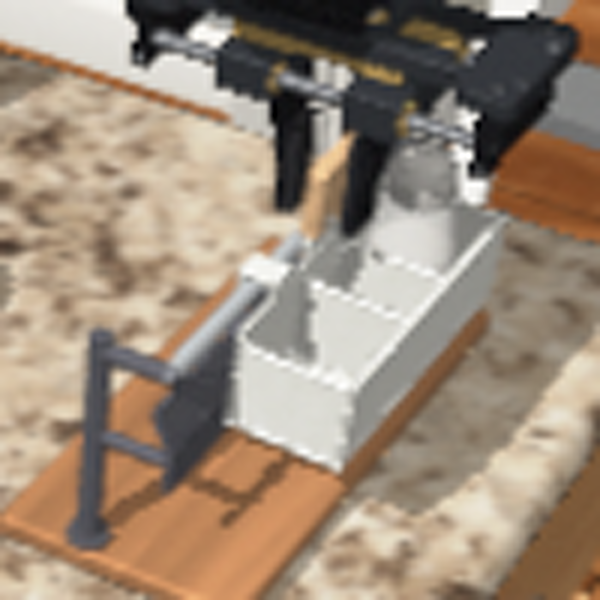

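>>> play_rows(
  deltas=[
    [0,0,0,0,0,0,40],
    [0,0,0,0,0,0,40],
    [0,0,-0.2,0,0,0,40],
    [0,0,-0.6,0,0,0,40],
    [0,0,-1.2,0,0,0,40],
    [0,0,-2.0,0,0,0,50],
    [0,0,-2.8,0,0,0,60],
    [0,0,-3.4,0,0,0,60],
    [0,0,-3.6,0,0,0,60],
    [0,0,-3.6,0,0,0,60],
  ],
)

```text
time_s: 16.35
tcp_pos: [0.4776, -0.3068, 0.2291]
ee_rot: [[-0.024, -1.0, 0.002], [-1.0, 0.024, -0.001], [0.001, -0.002, -1.0]]
wrist_force: [0.1, -0.0, -0.8]
gripper_width: 0.684
```

Run:
```python
from cad import *
S=r.capture('side');save(S,'s10.png')
T=r.capture('top')
s=r.sense();print(s['time_s'],s['tcp_pos'],s['wrist_force'],s['gripper_width'],s['joints'])
im=cv2.imread('pics/s10.png');cv2.imwrite('pics/s10z.png',cv2.resize(im[120:220,310:410],None,fx=6,fy=6,interpolation=cv2.INTER_CUBIC))
th=np.linspace(0,2*np.pi,60)
def bb(C,p,rad,h):
    X=np.concatenate([np.c_[p[0]+rad*np.cos(th),p[1]+rad*np.sin(th),np.full(60,z)] for z in(0,h)]);u=proj(C,X);return np.r_[u.min(0),u.max(0)]
for t,rad,h in(('jar',.022,.105),('honey',.0325,.086)):
    B={}
    for n,im,C in(('side','pics/side0.png',S),('top','pics/top0.png',T)): pass
    obs={'jar':((265,295,285,339),(185,258,209,276)),'honey':((228,336,260,386),(136,254,168,281))}[t]
    o=[np.array(b)+[-.5,-.5,.5,.5] for b in obs]
    f=lambda p:np.r_[bb(S,p,rad,h)-o[0],bb(T,p,rad,h)-o[1]]
    q=least_squares(f,[.42,.25]);print(t,q.x,q.fun.round(1))
    for C,oo in((S,o[0]),(T,o[1])):
        g=least_squares(lambda p:bb(C,p,rad,h)-oo,[.42,.25]);print(g.x,g.fun.round(1))
for d in r.spot_in('top','jar')[:1]: print(d['centre'])
save(T,'t10.png')
```

```text
16.45 [ 0.47681505 -0.30639328  0.22734561] [-0.03178117 -0.51457368 -0.01602834] 0.6892049534909188 [-1.63613916e+01  1.62177920e+01 -7.42344316e+00 -2.66825072e-02
 -6.64196120e+01  1.49766342e+01]
jar [0.41938637 0.2398173 ] [ 0.2 -0.9 -0.   0.1 -0.3  0.5 -0.5 -0.2]
[0.41891826 0.24084488] [ 0.1 -0.5 -0.1  0.5]
[0.41970833 0.2388235 ] [ 0.1  0.4 -0.1 -0.3]
honey [0.41688733 0.35933845] [-0.3 -0.8  0.8 -0.5 -1.3  1.1 -0.2 -0.8]
[0.41643579 0.36077569] [-0.5 -0.2  0.6  0.2]
[0.41719332 0.35736337] [-0.5  1.   0.6 -0.9]
[0.4179, 0.2354, 0.1044]
```

View pics/s10z.png

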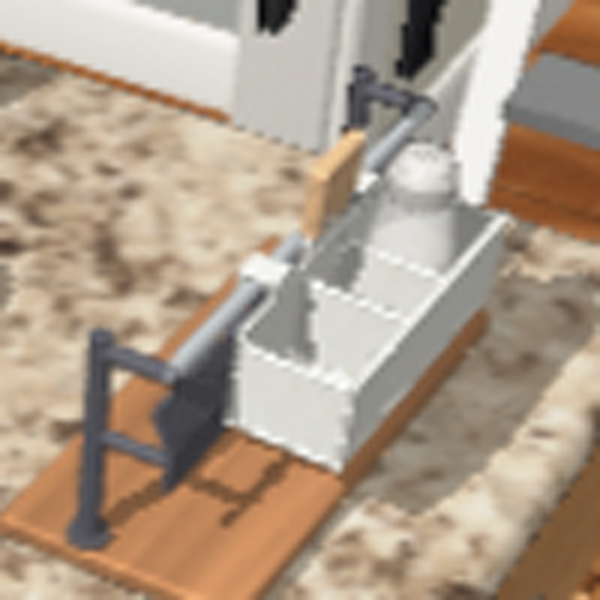

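View pics/t10.png

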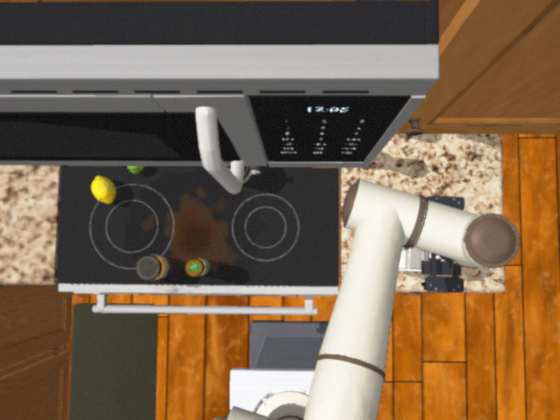

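The caddy hangs by both hooks, leaning slightly forward, with the shaker upright at zoomed (420,200). In the top view the jar is at (196,267) and the honey jar at (152,266). Both views put the jar at (0.419, 0.240). On to the jar.

Run:
```python
from h import *
go([.4194,.2398,.19],90)
```

```text
t 16.5 tcp [ 0.4767 -0.3064  0.227 ] w 0.69 F [-0.51  0.37  0.34]
delta [-21.784   2.82    1.503] [ 2.3000e-02 -7.0000e-03  1.7721e+01]
```

>>> play_rows(
  deltas=[
    [-0.8,0.4,0,0,0,0.3,60],
    [-2.2,1.0,0,0,0,1.2,60],
    [-3.9,1.7,0,0,0,2.5,60],
    [-5.6,2.2,0,0,0,3.9,60],
    [-7.3,2.4,0,0,0,5.3,60],
    [-9.0,2.6,0,0,0,6.7,60],
    [-10.7,2.6,0,0,0,8.1,60],
    [-12.4,2.7,0,0,0,9.5,60],
    [-14.1,2.8,0,0,0,10.9,60],
    [-15.8,2.8,0.2,0,0,12.3,60],
    [-17.5,2.8,0.4,0,0,13.7,62],
    [-19.0,2.8,0.5,0,0,15.1,64],
  ],
)

```text
time_s: 17.7
tcp_pos: [0.4179, 0.1716, 0.2144]
ee_rot: [[-0.975, -0.223, -0.001], [-0.223, 0.975, -0.001], [0.002, -0.001, -1.0]]
wrist_force: [1.1, -1.1, 0.2]
gripper_width: 0.723
```

Run:
```python
from h import *
go([.4194,.2398,.19],90)
```

```text
t 17.7 tcp [0.4179 0.1716 0.2144] w 0.723 F [ 1.11 -1.12  0.23]
delta [-0.668  2.645  0.975] [-0.01  -0.017  2.573]
```

>>> play_rows(
  deltas=[
    [-0.2,0.9,0.2,0,0,1.2,66],
    [-0.5,1.8,0.4,0,0,2.2,66],
    [-0.65,2.4,0.5,0,0,2.6,66],
    [-0.65,2.6,0.5,0,0,2.6,66],
    [-0.65,2.6,0.5,0,0,2.6,66],
    [-0.65,2.6,0.5,0,0,2.6,66],
  ],
)

```text
time_s: 18.3
tcp_pos: [0.4196, 0.2362, 0.2028]
ee_rot: [[-1.0, -0.002, -0.0], [-0.002, 1.0, -0.001], [0.0, -0.001, -1.0]]
wrist_force: [-0.1, -0.2, 0.3]
gripper_width: 0.76
```

Run:
```python
from h import *
go([.4194,.2398,.0565],90)
c=r.capture('side');save(c,'s11.png')
im=cv2.imread('pics/s11.png');cv2.imwrite('pics/s11z.png',cv2.resize(im[230:400,190:350],None,fx=3.5,fy=3.5,interpolation=cv2.INTER_CUBIC))
```

```text
t 18.3 tcp [0.4196 0.2362 0.2028] w 0.76 F [-0.15 -0.2   0.3 ]
delta [4.000e-03 1.470e-01 5.851e+00] [-0.006 -0.006  0.026]
```

View pics/s11z.png

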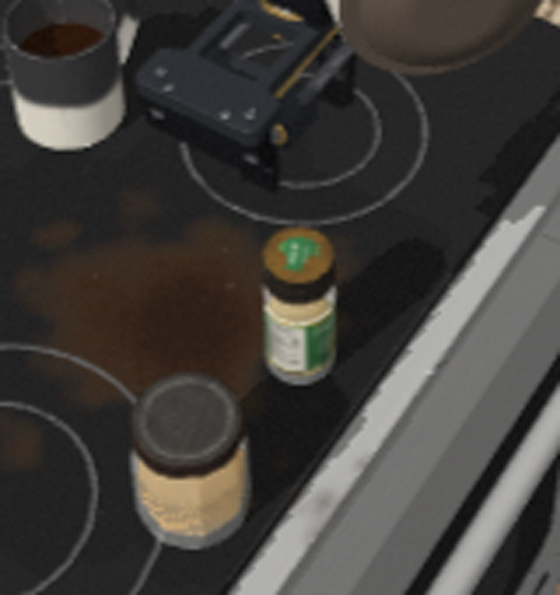

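The jar stands between the open fingers' planes with its lid at zoomed (300,265), and the honey jar at (190,450) is clear. Centring, then descending.

>>> play_rows(
  deltas=[
    [0,0.15,0.5,0,0,0,68],
    [0,0.15,1.3,0,0,0,68],
    [0,0.15,2.2,0,0,0,68],
    [0,0.15,3.1,0,0,0,68],
    [0,0.15,4.0,0,0,0,68],
    [0,0.15,4.8,0,0,0,68],
    [0,0.15,5.4,0,0,0,68],
    [0,0.15,5.75,0,0,0,68],
    [0,0.15,5.85,0,0,0,68],
    [0,0.15,5.85,0,0,0,68],
  ],
)

```text
time_s: 19.35
tcp_pos: [0.4201, 0.2405, 0.0569]
ee_rot: [[-1.0, -0.002, 0.0], [-0.002, 1.0, 0.0], [-0.0, 0.0, -1.0]]
wrist_force: [-0.4, -0.1, -0.7]
gripper_width: 0.78
```

Run:
```python
from h import *
go([.4194,.2398,.0565],90)
c=r.capture('side');save(c,'s12.png')
im=cv2.imread('pics/s12.png');cv2.imwrite('pics/s12z.png',cv2.resize(im[230:400,190:350],None,fx=3.5,fy=3.5,interpolation=cv2.INTER_CUBIC))
```

```text
t 19.35 tcp [0.4201 0.2405 0.0569] w 0.78 F [-0.45 -0.11 -0.69]
delta [ 0.026 -0.028  0.018] [0.002 0.004 0.021]
```

View pics/s12z.png

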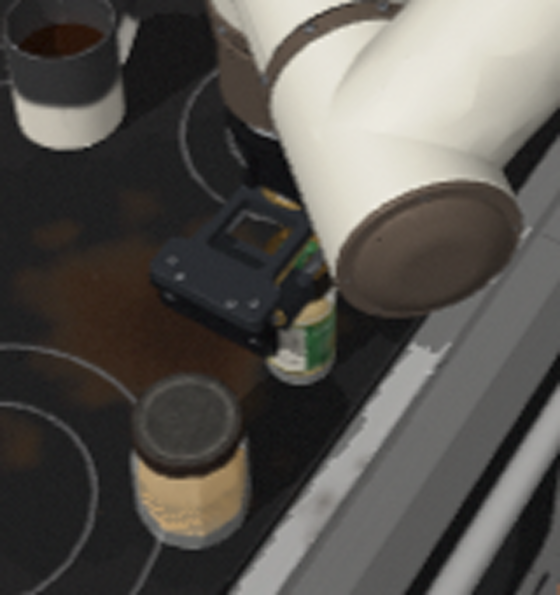

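Fingers are around the jar and nothing has been disturbed. Closing and lifting.

>>> play_rows(
  deltas=[
    [0,0,0,0,0,0,55],
    [0,0,0,0,0,0,48],
    [0,0,0,0,0,0,44],
    [0,0,0,0,0,0,40],
    [0,0,0,0,0,0,36],
    [0,0,0,0,0,0,36],
    [0,0,0,0,0,0,36],
    [0,0,0,0,0,0,36],
  ],
)

```text
time_s: 20.2
tcp_pos: [0.4199, 0.2407, 0.0569]
ee_rot: [[-1.0, -0.002, 0.0], [-0.002, 1.0, 0.0], [-0.0, 0.0, -1.0]]
wrist_force: [-0.6, -1.0, 3.7]
gripper_width: 0.5
```

Run:
```python
from h import *
go([.4194,.2398,.0565],90)
```

```text
t 20.2 tcp [0.4199 0.2407 0.0569] w 0.5 F [-0.64 -1.01  3.65]
delta [ 0.02  -0.037  0.014] [0.001 0.003 0.025]
```

The jar is gripped (opening 43.5 mm). I'll lift it straight up, and at the same time fit the hung caddy's pose from picture s10.

>>> play_rows(
  deltas=[
    [0,0,-0.1,0,0,0,36],
    [0,0,-0.3,0,0,0,36],
    [0,0,-0.7,0,0,0,36],
    [0,0,-1.3,0,0,0,36],
    [0,0,-2.1,0,0,0,36],
    [0,0,-3.0,0,0,0,36],
    [0,0,-3.9,0,0,0,36],
    [0,0,-4.8,0,0,0,36],
    [0,0,-5.6,0,0,0,36],
    [0,0,-6.2,0,0,0,36],
    [0,0,-6.5,0,0,0,36],
    [0,0,-6.6,0,0,0,36],
  ],
)

```text
time_s: 21.4
tcp_pos: [0.4199, 0.2408, 0.2227]
ee_rot: [[-1.0, -0.002, 0.001], [-0.002, 1.0, 0.001], [-0.001, 0.001, -1.0]]
wrist_force: [-0.3, 0.1, -0.9]
gripper_width: 0.497
```

Run:
```python
from h import *
from scipy.optimize import least_squares
S=r.capture('side');save(S,'s13.png')
P={'FLt':((-28,82,48),(353,387)),'FLb':((-28,82,0),(342,470)),'BLt':((32,82,48),(240,335)),'BLb':((32,82,0),(233,424)),'FRt':((-28,-82,48),(510,215)),'gbb':((36,22,70),(304,234)),'gfb':((26,22,70),(322,240)),'gbt':((36,22,108),(312,165)),'gft':((26,22,108),(331,174))}
X=np.array([v[0] for v in P.values()])/1e3;u=(np.array([v[1] for v in P.values()])+.5)/6-.5+[310,120]
h=np.array([.0395,0,.056]);rail=np.array([.486,-.3066,.125])
def pose(q):
    R=Rot.from_euler('zy',[q[4],q[3]]).as_matrix(); return rail+q[:3]-R@h,R
def F(q):
    p,R=pose(q); return np.r_[(proj(S,X@R.T+p)-u).ravel()/.5,q[:3]/[.002,.003,.0015],(q[4]+.021)/.02]
q=least_squares(F,[0,0,0,-.05,-.02]);print(q.x.round(4),'maxpx',np.abs(q.fun[:18]*.5).max().round(2)); print((q.fun[:18]*.5).reshape(-1,2).round(1).tolist())
p,R=pose(q.x);print('bay',p+R@[.002,.05,.004],'origin',p)
p,R=pose([0,0,0,-.05,-.021]);print('nominal bay',p+R@[.002,.05,.004])
go([.4505,-.2566,.2215],88.8)
im=cv2.imread('pics/s13.png');cv2.imwrite('pics/s13z.png',cv2.resize(im[170:340,190:350],None,fx=3.5,fy=3.5,interpolation=cv2.INTER_CUBIC))
```

```text
[-0.0025 -0.0009 -0.0008 -0.0431 -0.0278] maxpx 0.94
[[0.9, 0.2], [0.1, -0.1], [0.0, 0.6], [-0.9, -0.7], [0.5, -0.3], [-0.6, -0.1], [-0.4, 0.1], [-0.1, 0.0], [0.0, -0.2]]
bay [ 0.4496354  -0.25650663  0.07065302] origin [ 0.44642169 -0.30643169  0.06651062]
nominal bay [ 0.45220265 -0.25582358  0.07124366]
t 21.45 tcp [0.4198 0.2407 0.2223] w 0.5 F [ 0.57  0.39 -0.99]
delta [-1.1900e+00 -1.9893e+01  1.7000e-02] [0.01  0.006 0.263]
```

View pics/s13z.png

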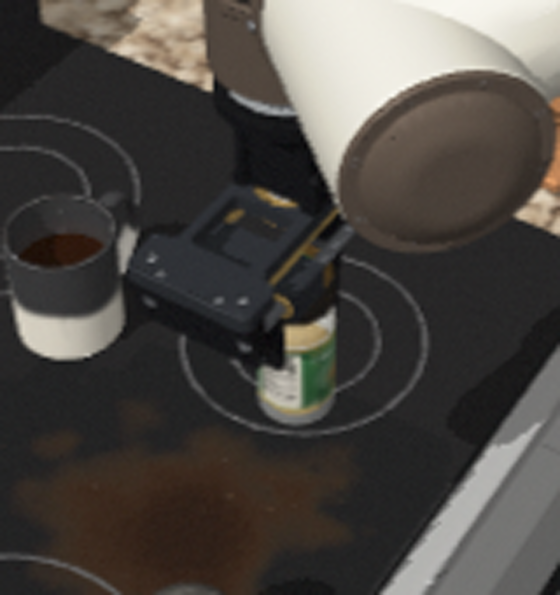

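The jar hangs upright in the gripper (zoomed 298,370), and the lean fitted for the caddy (about -0.045 rad) matches the expected 0.05. Carrying it over.

>>> play_rows(
  deltas=[
    [0,-0.1,0,0,0,0,36],
    [0,-0.4,0,0,0,0,36],
    [0,-0.9,0,0,0,0,36],
    [-0.1,-1.6,0,0,0,0,36],
    [-0.1,-2.5,0,0,0,0,36],
    [-0.2,-3.5,0,0,0,0.05,36],
    [-0.2,-4.5,0,0,0,0.05,36],
    [-0.3,-5.5,0,0,0,0.1,36],
    [-0.4,-6.5,0,0,0,0.1,36],
    [-0.4,-7.5,0,0,0,0.15,36],
    [-0.5,-8.5,0,0,0,0.15,36],
    [-0.6,-9.5,0,0,0,0.2,36],
  ],
)

```text
time_s: 22.65
tcp_pos: [0.4345, 0.0013, 0.2214]
ee_rot: [[-1.0, 0.016, -0.001], [0.016, 1.0, -0.0], [0.001, -0.0, -1.0]]
wrist_force: [0.2, 0.6, -1.4]
gripper_width: 0.496
```

>>> play_rows(
  deltas=[
    [0,-1,0,0,0,0,36],
    [-0.1,-2,0,0,0,0,36],
    [-0.1,-3,0,0,0,0,36],
    [-0.2,-4,0,0,0,0,36],
    [-0.3,-5.0,0,0,0,0,36],
    [-0.4,-6.0,0,0,0,0.05,36],
    [-0.4,-6.9,0,0,0,0.05,36],
    [-0.5,-7.7,0,0,0,0.05,36],
    [-0.5,-8.3,0,0,0,0.05,36],
    [-0.5,-8.7,0,0,0,0.05,36],
    [-0.5,-8.9,0,0,0,0.05,36],
    [-0.5,-8.9,0,0,0,0.05,36],
  ],
)

```text
time_s: 23.85
tcp_pos: [0.4439, -0.2199, 0.2215]
ee_rot: [[-1.0, 0.021, -0.001], [0.021, 1.0, 0.0], [0.001, 0.0, -1.0]]
wrist_force: [0.3, 0.6, -1.6]
gripper_width: 0.498
```

Run:
```python
from h import *
go([.4505,-.2562,.2215],88.8)
c=r.capture('side');save(c,'s14.png')
im=cv2.imread('pics/s14.png');cv2.imwrite('pics/s14z.png',cv2.resize(im[80:220,290:430],None,fx=4.2,fy=4.2,interpolation=cv2.INTER_CUBIC))
```

```text
t 23.85 tcp [ 0.4439 -0.2199  0.2215] w 0.498 F [ 0.31  0.55 -1.59]
delta [-0.294 -1.447 -0.002] [ 0.002 -0.006  0.003]
```

View pics/s14z.png

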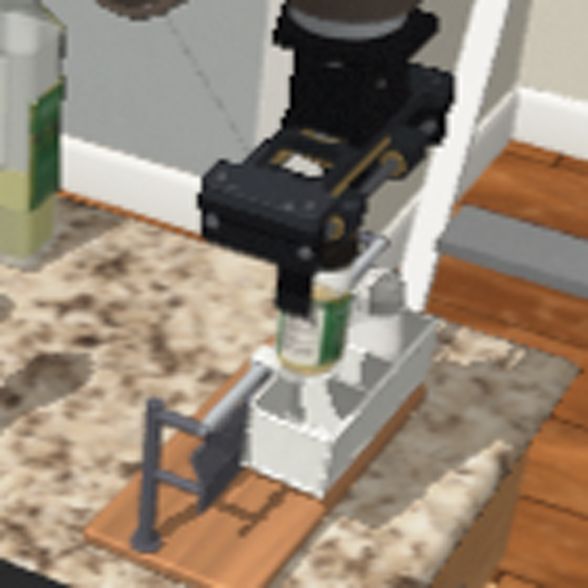

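The jar is upright just left of and above the bay. Finishing the lateral move.

>>> play_rows(
  deltas=[
    [-0.05,-0.3,0,0,0,0,36],
    [-0.15,-0.7,0,0,0,0,36],
    [-0.25,-1.1,0,0,0,0,36],
    [-0.29,-1.35,0,0,0,0,36],
    [-0.29,-1.45,0,0,0,0,36],
    [-0.29,-1.45,0,0,0,0,36],
    [-0.29,-1.45,0,0,0,0,36],
  ],
)

```text
time_s: 24.6
tcp_pos: [0.4507, -0.2559, 0.2216]
ee_rot: [[-1.0, 0.02, -0.0], [0.02, 1.0, 0.0], [0.0, 0.0, -1.0]]
wrist_force: [-0.4, -0.1, -1.3]
gripper_width: 0.499
```

Run:
```python
from h import *
go([.4505,-.2562,.128],88.8)
c=r.capture('side');save(c,'s15.png')
im=cv2.imread('pics/s15.png')
# predicted foot circle and lid, foot after lowering, bay corners
tp=np.array(r.sense()['tcp_pos']);th=np.linspace(0,2*np.pi,40)
o=np.array([.4462,-.3064,.0668]);R=Rot.from_euler('zy',[-.022,-.046]).as_matrix()
big=cv2.resize(im[100:220,300:420],None,fx=5,fy=5,interpolation=cv2.INTER_CUBIC)
def dr(X,col):
    u=(proj(c,X)-[300,100]+.5)*5-.5; cv2.polylines(big,[u.astype(int)],True,col,1)
foot=tp+[-.0005,0,-.0569]
dr(np.c_[foot[0]+.022*np.cos(th),foot[1]+.022*np.sin(th),np.full(40,foot[2])],(0,0,255))
for z in(.004,.048): dr(np.array([[x,y,z] for x,y in((-.025,.021),(-.025,.079),(.029,.079),(.029,.021))])@R.T+o,(255,0,0))
dr(np.c_[foot[0]+.022*np.cos(th),foot[1]+.022*np.sin(th),np.full(40,.072)],(0,255,255))
cv2.imwrite('pics/s15z.png',big)
```

```text
t 24.6 tcp [ 0.4507 -0.2559  0.2216] w 0.499 F [-0.38 -0.11 -1.32]
delta [ 0.008 -0.015  3.743] [ 0.002 -0.003  0.012]
```

View pics/s15z.png

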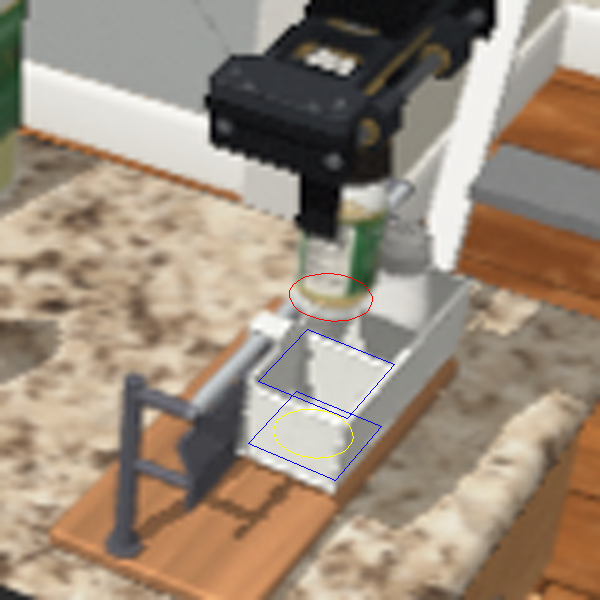

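Run:
```python
from h import *
c=r.capture('side')
d=r.cut_out('side','jar')[0];m=d['region'];ys,xs=np.nonzero(m);print(d['score'],xs.min(),xs.max(),ys.min(),ys.max())
tp=np.array(r.sense()['tcp_pos'])
im=cv2.cvtColor(c['pixels'],cv2.COLOR_RGB2BGR)
x0,y0,f=345,125,10
big=cv2.resize(im[y0:y0+60,x0:x0+60],None,fx=f,fy=f,interpolation=cv2.INTER_CUBIC)
th=np.linspace(0,2*np.pi,40)
foot=tp+[-.0005,0,-.0569]
for z in(0,.02,.04,.06,.08,.105):
    u=(proj(c,np.c_[foot[0]+.022*np.cos(th),foot[1]+.022*np.sin(th),np.full(40,foot[2]+z)])-[x0,y0]+.5)*f-.5; cv2.polylines(big,[u.astype(int)],True,(0,0,255),1)
cv2.imwrite('pics/s16z.png',big)
# same for s13
im=cv2.imread('pics/s13.png');x0,y0=245,240
big=cv2.resize(im[y0:y0+60,x0:x0+60],None,fx=f,fy=f,interpolation=cv2.INTER_CUBIC)
foot=np.array([.4198,.2407,.2223])+[-.0005,0,-.0569]
for z in(0,.02,.04,.06,.08,.105):
    u=(proj(c,np.c_[foot[0]+.022*np.cos(th),foot[1]+.022*np.sin(th),np.full(40,foot[2]+z)])-[x0,y0]+.5)*f-.5; cv2.polylines(big,[u.astype(int)],True,(0,0,255),1)
cv2.imwrite('pics/s13y.png',big)
```

```text
0.79 358 379 129 163
```

View pics/s16z.png

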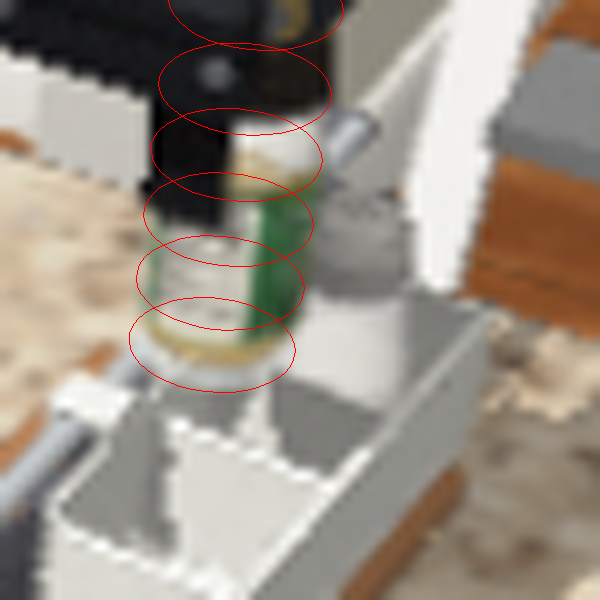

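View pics/s13y.png

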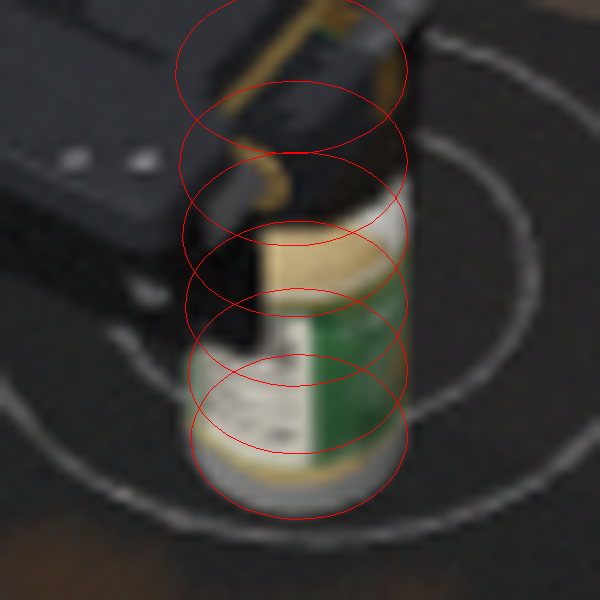

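The model outline of the jar matches the picture, with its right edge and foot bottom within 1 px. Projected down, its foot falls on the bay's centre. Lowering.

>>> play_rows(
  deltas=[
    [0,-0.01,0.2,0,0,0,36],
    [0,-0.01,0.6,0,0,0,36],
    [0,-0.01,1.0,0,0,0,36],
    [0,-0.01,1.3,0,0,0,36],
    [0,-0.01,1.5,0,0,0,36],
    [0,-0.01,1.7,0,0,0,36],
    [0,-0.01,1.9,0,0,0,36],
    [0,-0.01,2.1,0,0,0,36],
    [0,-0.01,2.1,0,0,0,36],
  ],
)

```text
time_s: 25.65
tcp_pos: [0.4504, -0.256, 0.1684]
ee_rot: [[-1.0, 0.02, -0.001], [0.02, 1.0, 0.0], [0.001, 0.0, -1.0]]
wrist_force: [0.1, -0.2, -1.2]
gripper_width: 0.502
```

Run:
```python
from h import *
go([.4505,-.2562,.128],88.8)
c=r.capture('side');im=cv2.cvtColor(c['pixels'],cv2.COLOR_RGB2BGR);cv2.imwrite('pics/s17.png',cv2.resize(im[120:220,310:410],None,fx=6,fy=6,interpolation=cv2.INTER_CUBIC))
```

```text
t 25.65 tcp [ 0.4504 -0.256   0.1684] w 0.502 F [ 0.13 -0.23 -1.21]
delta [-0.005 -0.009  1.616] [ 0.005 -0.016  0.012]
```

View pics/s17.png

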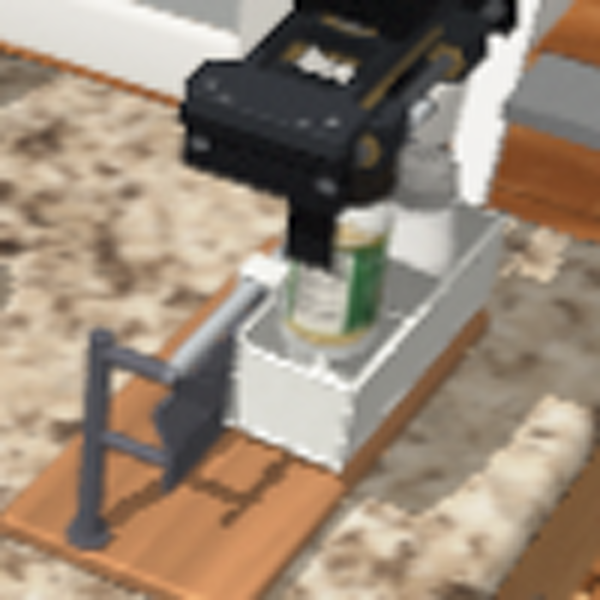

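The foot has entered the bay between its walls, free of contact (-1.2 N).

>>> play_rows(
  deltas=[
    [0,0,0.1,0,0,0,36],
    [0,0,0.25,0,0,0,36],
    [0,0,0.4,0,0,0,36],
    [0,0,0.55,0,0,0,36],
    [0,0,0.7,0,0,0,36],
    [0,0,0.85,0,0,0,36],
    [0,0,1.0,0,0,0,36],
    [0,0,1.1,0,0,0,36],
    [0,0,1.2,0,0,0,36],
    [0,0,1.25,0,0,0,36],
    [0,0,1.25,0,0,0,36],
  ],
)

```text
time_s: 26.8
tcp_pos: [0.4508, -0.2561, 0.1377]
ee_rot: [[-1.0, 0.02, -0.0], [0.02, 1.0, 0.0], [0.0, 0.0, -1.0]]
wrist_force: [-0.7, -0.2, -0.8]
gripper_width: 0.5
```

>>> play_rows(
  deltas=[
    [0,0,0.04,0,0,0,36],
    [0,0,0.08,0,0,0,36],
    [0,0,0.12,0,0,0,36],
    [0,0,0.16,0,0,0,36],
    [0,0,0.2,0,0,0,36],
    [0,0,0.2,0,0,0,36],
  ],
)

```text
time_s: 27.4
tcp_pos: [0.4507, -0.2561, 0.1327]
ee_rot: [[-1.0, 0.02, -0.0], [0.02, 1.0, 0.0], [0.0, 0.0, -1.0]]
wrist_force: [0.4, 0.9, -1.6]
gripper_width: 0.498
```

>>> play_rows(
  deltas=[
    [0,0,0.03,0,0,0,36],
    [0,0,0.06,0,0,0,36],
    [0,0,0.09,0,0,0,36],
    [0,0,0.1,0,0,0,36],
    [0,0,0.1,0,0,0,36],
  ],
)

```text
time_s: 27.9
tcp_pos: [0.4508, -0.2561, 0.1304]
ee_rot: [[-1.0, 0.02, -0.0], [0.02, 1.0, 0.0], [0.0, 0.0, -1.0]]
wrist_force: [0.3, 0.0, -1.3]
gripper_width: 0.498
```

>>> play_rows(
  deltas=[
    [0,0,0.02,0,0,0,36],
    [0,0,0.04,0,0,0,36],
    [0,0,0.04,0,0,0,36],
  ],
)

```text
time_s: 28.2
tcp_pos: [0.4508, -0.2561, 0.1293]
ee_rot: [[-1.0, 0.02, -0.0], [0.02, 1.0, 0.0], [0.0, 0.0, -1.0]]
wrist_force: [-0.0, 0.5, -1.0]
gripper_width: 0.495
```

>>> play_rows(
  deltas=[
    [0,0,0.02,0,0,0,36],
    [0,0,0.03,0,0,0,36],
    [0,0,0.03,0,0,0,36],
  ],
)

```text
time_s: 28.5
tcp_pos: [0.4509, -0.2562, 0.1289]
ee_rot: [[-1.0, 0.02, 0.0], [0.02, 1.0, -0.0], [-0.0, -0.0, -1.0]]
wrist_force: [0.4, 1.1, -0.6]
gripper_width: 0.493
```

Run:
```python
from h import *
go([.4505,-.2562,.128],88.8)
c=r.capture('side');im=cv2.cvtColor(c['pixels'],cv2.COLOR_RGB2BGR);cv2.imwrite('pics/s18.png',cv2.resize(im[120:220,310:410],None,fx=6,fy=6,interpolation=cv2.INTER_CUBIC))
print(r.sense()['wrist_force'])
```

```text
t 28.5 tcp [ 0.4509 -0.2562  0.1289] w 0.493 F [ 0.37  1.1  -0.56]
delta [ 0.017 -0.001  0.035] [-0.002  0.002  0.015]
[-0.60989116  1.11182788 -0.31489786]
```

View pics/s18.png

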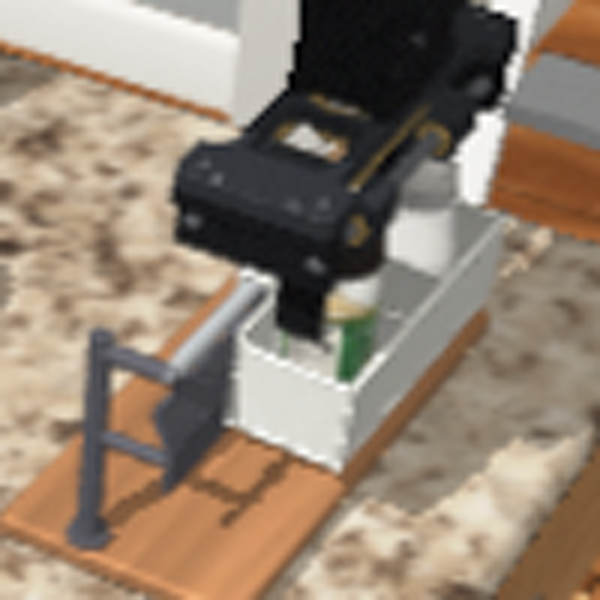

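The load is going onto the floor of the bay at the expected height (foot at 72 mm). One more small step down, then a slow release.

>>> play_rows(
  deltas=[
    [0,0,0.02,0,0,0,36],
    [0,0,0.03,0,0,0,36],
    [0,0,0.03,0,0,0,41],
  ],
)

```text
time_s: 28.85
tcp_pos: [0.451, -0.2562, 0.1287]
ee_rot: [[-1.0, 0.019, 0.0], [0.019, 1.0, -0.0], [-0.0, -0.0, -1.0]]
wrist_force: [-1.6, 1.5, 4.8]
gripper_width: 0.498
```

>>> play_rows(
  deltas=[
    [0,0,0,0,0,0,43],
    [0,0,0,0,0,0,44],
    [0,0,0,0,0,0,45],
    [0,0,0,0,0,0,46],
    [0,0,0,0,0,0,47],
    [0,0,0,0,0,0,48],
    [0,0,0,0,0,0,50],
    [0,0,0,0,0,0,53],
    [0,0,0,0,0,0,56],
    [0,0,0,0,0,0,60],
    [0,0,0,0,0,0,60],
    [0,0,0,0,0,0,60],
  ],
)

```text
time_s: 30.05
tcp_pos: [0.4509, -0.2561, 0.1279]
ee_rot: [[-1.0, 0.02, 0.0], [0.02, 1.0, -0.0], [-0.0, -0.0, -1.0]]
wrist_force: [0.0, -0.1, 0.2]
gripper_width: 0.686
```

Run:
```python
from h import *
c=r.capture('side');im=cv2.cvtColor(c['pixels'],cv2.COLOR_RGB2BGR);cv2.imwrite('pics/s19.png',cv2.resize(im[120:220,310:410],None,fx=6,fy=6,interpolation=cv2.INTER_CUBIC))
s=r.sense();print(s['time_s'],s['tcp_pos'],s['wrist_force'],s['moment'],s['gripper_width'])
```

```text
30.1 [ 0.45085893 -0.25614917  0.12793652] [-0.28905191 -0.17534213  0.28015501] [-0.04127033  0.00414354  0.0010717 ] 0.6901039724106101
```

View pics/s19.png

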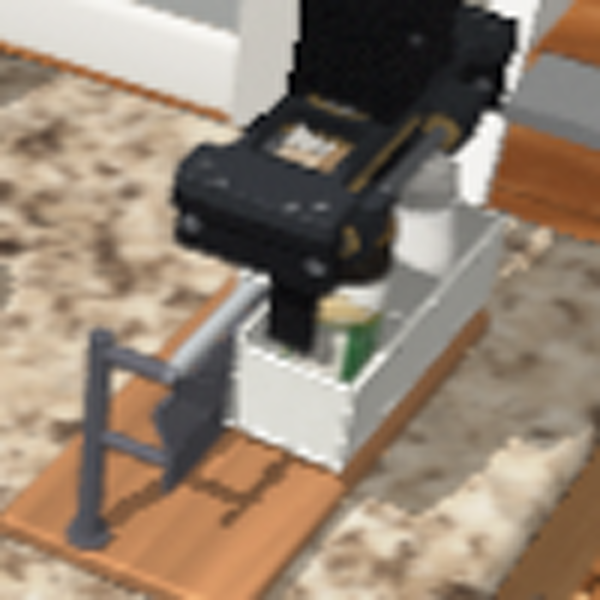

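Released, and the forces are back to zero. Raising straight up, then moving clear.

>>> play_rows(
  deltas=[
    [0,0,-0.1,0,0,0,60],
    [0,0,-0.4,0,0,0,60],
    [0,0,-0.8,0,0,0,60],
    [0,0,-1.4,0,0,0,60],
    [0,0,-2.2,0,0,0,60],
    [0,0,-3.0,0,0,0,60],
    [0,0,-3.8,0,0,0,60],
    [0,0,-4.6,0,0,0,60],
    [0,0,-5.2,0,0,0,60],
    [0,0,-5.5,0,0,0,60],
    [0,0,-5.5,0,0,0,60],
  ],
)

```text
time_s: 31.2
tcp_pos: [0.4514, -0.2563, 0.267]
ee_rot: [[-1.0, 0.02, 0.003], [0.02, 1.0, -0.001], [-0.003, -0.001, -1.0]]
wrist_force: [-0.9, 0.6, -0.0]
gripper_width: 0.689
```

>>> play_rows(
  deltas=[
    [0.5,0.5,0,0,0,0,60],
    [1,1.5,0,0,0,0,60],
    [1,2.5,0,0,0,0,60],
    [1,4,0,0,0,0,60],
    [1,5.5,0,0,0,0,60],
    [1,7,0,0,0,0,60],
    [1,8,0,0,0,0,60],
    [1,8.5,0,0,0,0,60],
    [1,8.5,0,0,0,0,60],
    [1,8.5,0,0,0,0,60],
    [1,8.5,0,0,0,0,60],
  ],
)

```text
time_s: 32.3
tcp_pos: [0.4299, -0.044, 0.2652]
ee_rot: [[-1.0, 0.021, -0.001], [0.021, 1.0, -0.0], [0.001, -0.0, -1.0]]
wrist_force: [0.0, 0.2, 0.1]
gripper_width: 0.691
```

Run:
```python
from h import *
c=r.capture('side');save(c,'s20.png');im=cv2.imread('pics/s20.png');cv2.imwrite('pics/s20z.png',cv2.resize(im[110:210,310:410],None,fx=6,fy=6,interpolation=cv2.INTER_CUBIC))
t=r.capture('top');save(t,'t20.png')
s=r.sense();print(s['time_s'],s['tcp_pos'],s['wrist_force'])
for n in('jar','shaker','honey','mug','mill','caddy'):
    for cam in('side','top'):
        for d in r.spot_in(cam,n)[:1]:print(n,cam,np.round(d['centre'],3),round(d['score'],2))
```

```text
32.4 [ 0.43001854 -0.043991    0.26527454] [-0.83294939  0.10973677  0.4696284 ]
jar side [ 0.442 -0.244  0.148] 0.73
jar top [ 0.445 -0.249  0.176] 0.71
shaker side [ 0.44  -0.338  0.141] 0.67
shaker top [ 0.45  -0.338  0.15 ] 0.56
honey side [0.407 0.371 0.083] 0.84
honey top [0.415 0.354 0.086] 0.66
mug side [0.668 0.156 0.061] 0.85
mug top [0.662 0.11  0.067] 0.73
caddy side [ 0.432 -0.264  0.101] 0.69
caddy top [ 0.455 -0.313  0.101] 0.82
```

View pics/s20z.png

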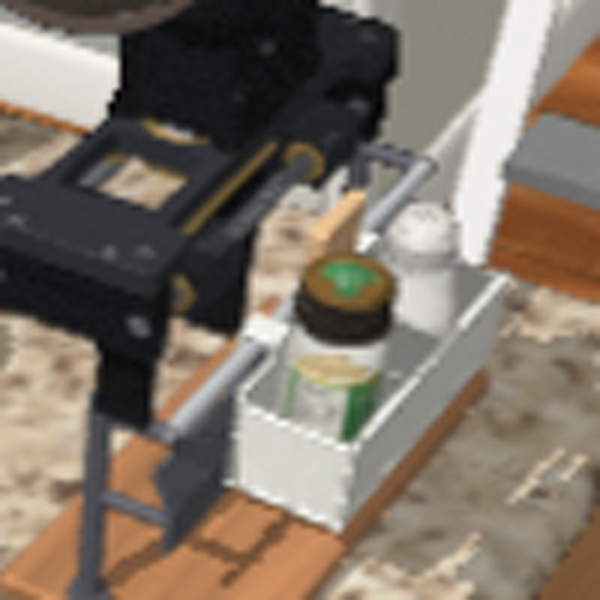

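View pics/t20.png

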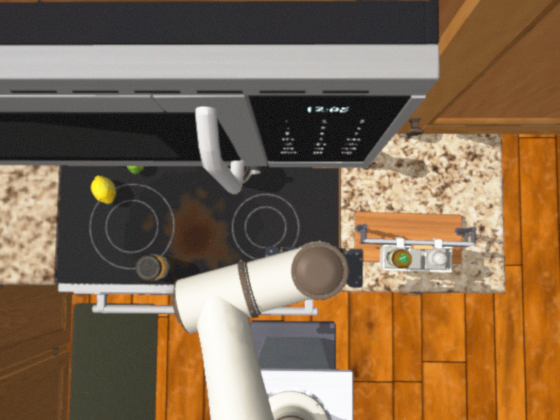

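View pics/s20.png

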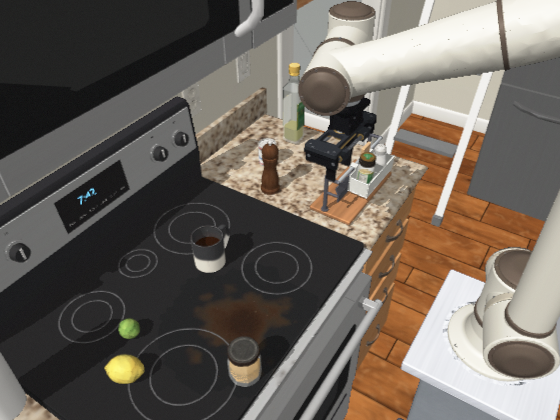

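The caddy hangs by both hooks, at (400,243) and (432,243) in the top view, centred on the rail. The jar at (403,258) and the shaker at (437,257) are both upright. The honey jar, mug and mill are where they were, and the arm touches nothing. Handing in.

```bash
python3 -c "
from station import r
print(r.finish_job())"
```

```text
the job is handed in; nothing more can be done
None
```

I hung the spice caddy on the middle of the steel rail by both hooks, with the salt shaker riding in it, then set the spice jar upright in its empty left bay. I handed the job in at about 32.7 s of the 72 s allowed.

- **Caddy:** The hooks touched the rail at the expected height, with the underside about 69 mm up. When I let go, the caddy settled against the lower bar, leaning forward about 0.045 rad against the 0.05 expected.
- **Jar:** It went in with slight contact with the bay floor. The highest readings I saw were about 4 N while seating the caddy and 5 N while seating the jar.
- **Last pictures:** Both hooks are over the rail, with the caddy centred on it. The jar and shaker stand upright in their bays, and the gripper is clear of everything.
- **Bystanders:** The pictures show the honey jar, mug and pepper mill where they were. The networks' positions agree for the honey jar and the mug. They did not report the mill in the last pictures, so its place was checked only by eye.
- **Disagreement:** The two cameras placed the rail about 2 mm apart at first. Measuring the rail's edges in both pictures settled it at x ≈ 0.486 m, and the hooks went on without catching.

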